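# Put the swing-lid tin away in the back row

### The arm

A 6-joint arm with a two-finger parallel gripper is mounted at the origin on the work surface. World frame = base frame: x ahead of the robot, y to its left, z up, the work surface at z = 0. Lengths are in m, angles in rad, forces in N, time in s.
With the tool pointing down it reaches from about 0.275 to 0.85 m from the base axis. Payload 5.2 kg.
Tool frame: the origin (TCP) lies midway between the tips of the shut fingers; the grasp point (between the pads) lies 19 mm behind it; z points along the fingers, y is the direction in which the jaws open and shut (so a half turn about z gives the same grasp; the last joint's range is limited). The gripper opens to 85 mm and grips with 20 to 120 N. Pads are 22 mm wide; open, the fingers measure 114 mm over their backs; the gripper's body (76 mm by 85 mm) begins 54 mm behind the grasp point. The pads swing forward as they close: fully open they stand 13 mm farther back than shut.
Start: joints at [-1.5, 0.259, 1.535, -0, 1.348, -0.203], TCP at [0.149, -0.53, 0.204] pointing down, gripper open.
Joint ranges: [-3.14, 3.14], [-0.91, 2.08], [0.19, 2.58], [-1.22, 4.36], [0.22, 2.71], [-3.12, 3.12]. Speed limits (rad/s): [2.57, 2.57, 3.14, 3.14, 3.14, 3.14].

### API

Orientations are given as a 3x3 rotation matrix whose columns are the frame's x, y, z axes.
In Python, from workcell import bot, vision, ticket gives the robot as it stands.
- The arm moves only by the tool arm_command, never from a script. Its argument "motion" is a list of rows, each a list of 2 entries, a list of its own where there are three numbers: the shift along the tool's x, y, z in m, then the turn, a rotation vector about the tool's x, y, z in degrees. A call has 1 to 20 rows; each row is the pose to reach, as a shift and turn from the pose commanded when the call began, along the tool's axes at that moment; what a row does not reach only later rows make up. A row lasts 1/8 s, in which the tool goes at most 62.5 mm and 10.7 degrees, less where a joint would pass 70% of its speed; a pose out of reach is approached as far as the arm can. A call with a gripper value outside its range is refused whole. "gripper" is the gripper's target within -1 to 1 (shut at 1, half-way at 0, fully open at -1), set as the call begins (left out, the last holds). The fingers move at their own pace and stop on an object; "force" is the grip in N (left out, the last holds). Time passes only in rows, so rows that repeat a pose let the fingers close. It gives the time, the measured TCP pose, the force and the opening at its end, in the units of the state.
- bot.observe(): the state, without advancing time (a new reading comes with each control period).
- vision.camera(name): name is "side" or "top" or "wrist"; returns the picture (384x512x3 uint8, red, green, blue); there is no depth.
- vision.camera_info(name): a dict with "fx", "fy", "cx", "cy" (pixels), "dist_coeffs" ([k1, k2, p1, p2, k3] as OpenCV has them; the pictures are not rectified), "extrinsics" (4x4, takes a point from world to camera coordinates). Camera axes: x right, y down, z forward; pixel columns grow to the right and rows downward; lengths in m; the calibration is good to about 2 mm. A picture is of the moment at which its call begins: read the wrist's pose just before it. camera_info takes no time and is no camera call; for the wrist camera it gives the pose at the moment of the call.
- ticket.hand_in(): hands the job in, once; it reports no verdict.
The state is a dict: "t": time; "joints": joint angles; "joint_velocities": joint speeds; "effort": joint torques, N m; "tool_pos": TCP position; "eef_rot": TCP orientation; "contact_force": force on the tool from outside, world axes, zero at the start; "wrist_torque": the same for the moment, N m; "width": finger opening in m.
Only numpy, scipy, OpenCV 4.12 (cv2) and the standard library are available. Lean on these libraries where they do the work, as an engineer would, in place of code of your own. Each camera call takes 0.05 s, during which the arm holds its last target.

### The job

Swing the lid of the rectangular aluminium tin shut, then put the tin away by pushing it along the boards with your fingertips: in through the gap between the two screwed-down spice trays, right to the back until it stands flat against the batten behind them. Never grip or lift the tin, keep it flat on the boards, and leave the other things where they are.

Things in the scene. Friction and masses are not known exactly. Their poses are not given: they have to be found in the camera images.
- rack: Low jarrah spice rack, screwed down: two open trays with a straight gap 86 mm wide and 70 mm long between them. Origin on the boards, mid-entrance of the gap; x points straight in to the back, y left. Trays: x 0 to 70 mm, y 43 to 193 mm (left) and -193 to -43 mm (right), 48 mm high, corners rounded 4 mm; the jars and cups in them reach at most 56 mm.
- batten (a point): Foot of the batten's front face, in line with the gap's middle, 134 mm in from the entrance (axes as the rack's). The batten is fixed, 440 mm long, 18 mm thick, 48 mm high, and ends the 64 mm deep open back row behind the trays.
- tin: Rectangular aluminium tin: 60 mm along its x, 80 mm along its y, body 38 mm high, 42 mm with lid, about 0.29 kg, loose. Origin: centre of its underside, z up. It starts in front of the trays, its x within 0.45 rad of the rack's x, and goes in that way round (80 mm width through the gap). Put away, its centre is 104 mm in from the gap's entrance.
- tin_lid (a joint): Lid angle, rad: 0 shut (at its stop, over the tin), up to 1.5 open. Flat plate 57 x 77 x 4 mm, underside 38 mm up, 1.5 mm inside the tin's edges when shut. It turns level about a stiff rivet at tin x -22, y -32 mm, clockwise from above to open, jutting out on the tin's right (-y) and far (+x) sides; it stays where left (0.012 N m) and shuts by a sideways push. Open, it catches on the tray.
- lid_corner (a point): The lid's outer free corner, top face, 42 mm above the boards: lies over the tin's far right corner (tin x 28.5, y -38.5 mm) when shut, juts out to the right of the tin when open.
- ramekin: White ceramic ramekin, 84 mm across, 46 mm high, in front of the left tray; origin at the centre of its underside. Leave alone.
- clip: Green plastic bag clip, about 105 x 18 x 14 mm, lying in front of the right tray, well to the right; origin under its middle. Leave alone.
- spice_jar: Squat amber jar, 46 mm across, 58 mm high, in the back row to the left of the tin's place; origin at the centre of its underside. Leave alone.
- salt_cup: White ceramic cup, 54 mm across, 42 mm high, in the back row to the right of the tin's place; origin at the centre of its underside. Leave alone.
- spoon: Steel spoon, 170 mm long, lying on the far left of the boards. Leave alone.
- butter_brush: Brush with wooden handle, 190 mm long, lying on the far right of the boards. Leave alone.
Not all that is in view belongs to the job. Leave any blue look-alike of the tin alone.

How it is judged:
On the way:
1. the lid is swung shut (within 0.12 rad) while the tin is still in front of the trays (value of joint tin_lid below 0.12 rad and x of tin in the frame of rack below -0.025 m), for 0.1 s.
At the end, for the whole second after the job is handed in: The tin stands at rest, flat on the boards, wholly behind the trays: its far side within 4 mm of the batten's face, square to it within 0.10 rad, within 15 mm sideways of the line through the gap, with its lid shut to within 0.12 rad (x of tin in the frame of rack between 0.1 and 0.108 m and y of tin in the frame of rack between -0.015 and 0.015 m and angle between the x axis of tin and the x axis of rack, either way round below 0.1 rad and value of joint tin_lid below 0.12 rad and height (world z) of tin below 0.004 m and angle between tin's own z axis and vertical below 0.05 rad and linear speed of tin below 0.01 m/s); the robot touches nothing.
It fails at once if the tin is lifted more than 8 mm off the boards or tipped more than 0.2 rad (height (world z) of tin above 0.008 m or angle between tin's own z axis and vertical above 0.2 rad).
It fails at once if the tin is taken between the fingers (the space between the pads lies inside the tin) (x of the grasp point in the frame of tin between -0.02 and 0.02 m and y of the grasp point in the frame of tin between -0.03 and 0.03 m and z of the grasp point in the frame of tin below 0.04 m).
It fails at once if one of the other things is moved more than 20 mm (distance of any of ramekin, clip, spice_jar, salt_cup, spoon, butter_brush from where it was at the start of the episode above 0.02 m).
It also fails if it takes over 72 s, if anything falls off the work surface, if the arm or the gripper's body presses on something with over 40 N, if the wrist force passes 120 N, or if a joint passes its speed limit or range.

## Working session

There is one attempt and no reset: what is moved stays moved. The work goes in short steps, Python scripts to look and compute and a tool call to move; the robot and the scene stay as the last step left them, time stands still between calls to the robot, and variables do not carry over. Pictures are saved under pics/ and viewed, and the job is handed in when it is done.

Besides the shell and the picture viewer there is one more tool, called by a JSON object that holds its "fn" and its "kwargs", one argument or row to a line. arm_command: Moves the arm, as the interface text tells. Its arguments: {"type":"object","properties":{"motion":{"type":"array","items":{"type":"array"}},"gripper":{"type":"number"},"force":{"type":"number"}},"required":["motion"]}

```bash
mkdir -p pics; ls
python3 - <<'E'
from workcell import bot, vision
import cv2
print(bot.observe())
for n in ["top","side","wrist"]:
    print(n,vision.camera_info(n))
    cv2.imwrite(f"pics/{n}0.png",cv2.cvtColor(vision.camera(n),cv2.COLOR_RGB2BGR))
E
```

```text
pics
{'t': 0.0, 'joints': array([-1.49978976e+00,  2.59343965e-01,  1.53609628e+00,  2.80659989e-05,
        1.34801915e+00, -2.02821983e-01]), 'joint_velocities': array([-1.45264001e-03, -9.32169901e-04,  7.25842473e-04, -1.04641401e-04,
       -9.95008200e-04,  2.04831038e-05]), 'effort': array([ 6.42217710e-04, -4.46026468e+01, -2.90563631e+01, -2.25841131e-04,
        1.14826381e-02, -2.56231004e-05]), 'tool_pos': array([ 0.14870926, -0.52890369,  0.20316894]), 'eef_rot': array([[ 9.62744345e-01,  2.70413229e-01, -1.05135780e-04],
       [ 2.70412950e-01, -9.62742625e-01,  1.86397490e-03],
       [ 4.02824775e-04, -1.82296137e-03, -9.99998257e-01]]), 'contact_force': array([-0.2010349 , -0.08643441, -0.44815908]), 'wrist_torque': array([-0.05688919,  0.01441558,  0.00574027]), 'width': 0.08563628336809279}
top {'fx': 366.7053345550903, 'fy': 366.7053345550903, 'cx': 262.6649432282175, 'cy': 198.2843895965453, 'dist_coeffs': array([-0.01727708,  0.        ,  0.        ,  0.        ,  0.        ]), 'extrinsics': array([[-0.00357717, -0.99978669, -0.02034177, -0.00470188],
       [-
[... 384 characters left out ...]
ay([[-0.89968769, -0.43603356,  0.02089969,  0.4646352 ],
       [-0.28934744,  0.55980668, -0.77646284,  0.20858691],
       [ 0.32686407, -0.70462133, -0.62981637,  1.44143155],
       [ 0.        ,  0.        ,  0.        ,  1.        ]])}
wrist {'fx': 291.1169591242979, 'fy': 291.1169591242979, 'cx': 254.07349078777202, 'cy': 193.67496488682025, 'dist_coeffs': array([-0.02942146,  0.        ,  0.        ,  0.        ,  0.        ]), 'extrinsics': array([[ 0.27044369, -0.96273415, -0.00178002, -0.54855947],
       [-0.91578864, -0.25782558,  0.30798886, -0.03849992],
       [-0.29697032, -0.08166352, -0.9513883 ,  0.37971107],
       [ 0.        ,  0.        ,  0.        ,  1.        ]])}
```

View pics/top0.png

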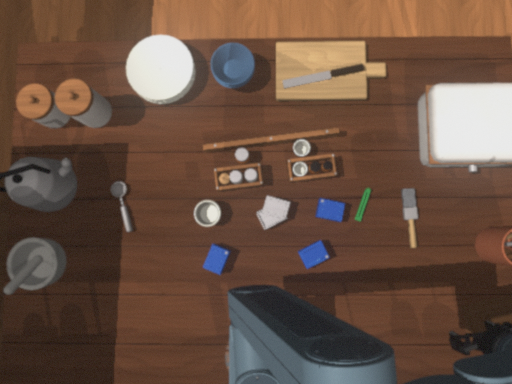

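View pics/side0.png

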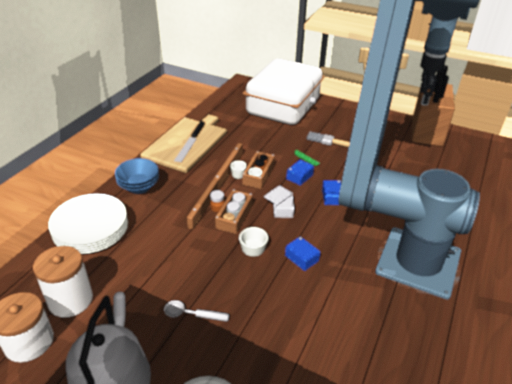

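The candidates for the tin in the top view are the silver tin at (273,211) and blue look-alikes at (331,210), (314,254) and (216,259). I choose the silver one and check it in a close crop.

Run:
```python
import cv2
a=cv2.imread("pics/top0.png")[120:240,190:350]
cv2.imwrite("pics/crop0.png",cv2.resize(a,None,fx=5,fy=5,interpolation=cv2.INTER_CUBIC))
a=cv2.imread("pics/side0.png")[140:260,180:340]
cv2.imwrite("pics/crop0s.png",cv2.resize(a,None,fx=5,fy=5,interpolation=cv2.INTER_CUBIC))
```

```text
(no output)
```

View pics/crop0.png

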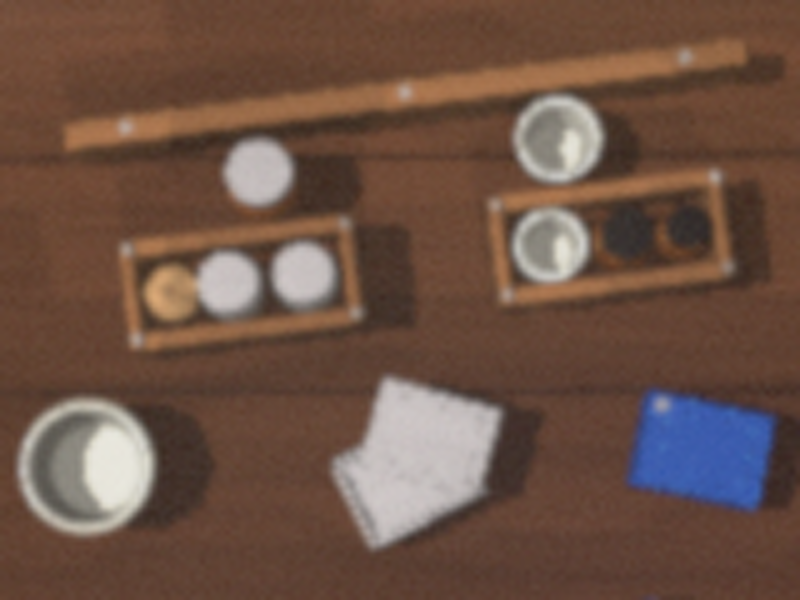

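View pics/crop0s.png

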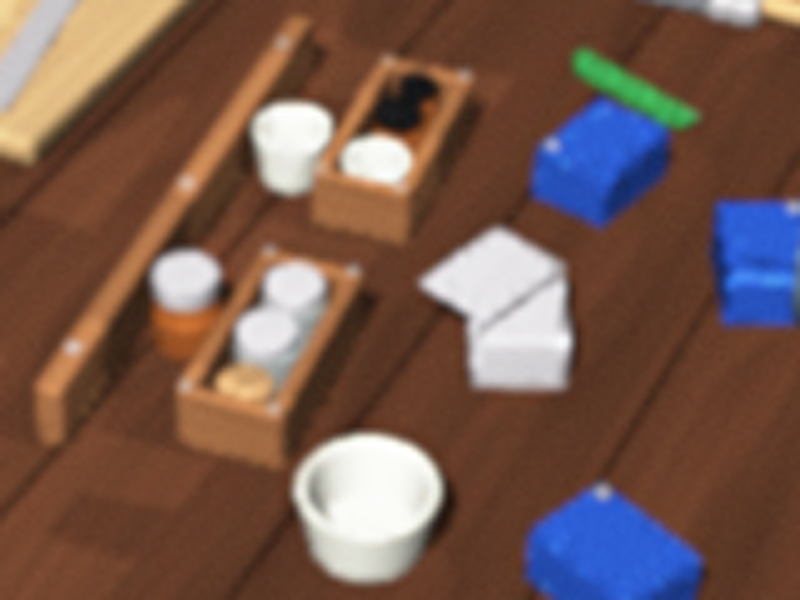

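```bash
cat > h.py <<'E'
import numpy as np, cv2
from workcell import bot, vision
def cast(info,uv,z):
    K=np.array([[info['fx'],0,info['cx']],[0,info['fy'],info['cy']],[0,0,1]])
    uv=np.array(uv,float).reshape(-1,1,2)
    n=cv2.undistortPoints(uv,K,info['dist_coeffs']).reshape(-1,2)
    E=info['extrinsics'];R=E[:3,:3];t=E[:3,3]
    c=-R.T@t; d=np.c_[n,np.ones(len(n))]@R
    z=np.broadcast_to(z,(len(n),))
    return (c+d*((z-c[2])/d[:,2])[:,None])[:,:2]
def ang(v): return np.arctan2(v[1],v[0])
E
python3 - <<'E'
from h import *
i=vision.camera_info("top")
f=lambda p:np.array(p)/5+[190,120]
L=cast(i,f([(126,248),(345,222),(357,314),(136,340)]),.048);R=cast(i,f([(495,204),(714,176),(728,267),(507,296)]),.048)
print(L,R)
print("tray dims",np.linalg.norm(L[0]-L[1]),np.linalg.norm(L[0]-L[3]),np.linalg.norm(R[0]-R[1]))
y=(L.mean(0)-R.mean(0)); print("sep (236)",np.linalg.norm(y), "rack ang",ang(y)-np.pi/2)
a=ang(y)-np.pi/2; ux=np.array([np.cos(a),np.sin(a)]);uy=np.array([-ux[1],ux[0]])
o=(L.mean(0)+R.mean(0))/2-ux*.035
print("origin",o)
lid=cast(i,f([(388,377),(503,405),(487,490)]),.042); bod=cast(i,f([(332,462),(375,548)]),.038)
print("lid",lid,np.linalg.norm(lid[0]-lid[1]),np.linalg.norm(lid[2]-lid[1]))
print("lid ang",ang(lid[0]-lid[1])-np.pi/2,ang(lid[1]-lid[2]))
print("body",bod,np.linalg.norm(bod[0]-bod[1]),ang(bod[0]-bod[1]),ang(bod[1]-lid[2])-np.pi/2)
b=(ang(bod[0]-bod[1])+ang(bod[1]-lid[2])-np.pi/2)/2
tx=np.array([np.cos(b),np.sin(b)]);ty=np.array([-tx[1],tx[0]])
c=(bod[0]+bod[1])/2-ty*.04
print("tin",c,b,"in rack",(c-o)@ux,(c-o)@uy,b-a)
E
```

```text
[[ 0.59070342  0.14314686]
 [ 0.60639485  0.00378764]
 [ 0.54753123 -0.00363977]
 [ 0.53182638  0.13636518]] [[ 0.61727239 -0.09144346]
 [ 0.63428688 -0.23034201]
 [ 0.5760084  -0.23800556]
 [ 0.55840497 -0.09844762]]
tray dims 0.14023984814642088 0.05926632018509413 0.1399367744936375
sep (236) 0.23606774030748182 rack ang 0.11624182544611106
origin [ 0.54803976 -0.05138165]
lid [[ 0.50798327 -0.02300694]
 [ 0.48982884 -0.09558012]
 [ 0.43622096 -0.08499674]] 0.07480941460114804 0.054642587033690654
lid ang -0.2451230602006489 -0.19491556289710654
body [[ 0.45446747  0.01274825]
 [ 0.40007387 -0.01427492]] 0.060736450299680125 0.46109066731909243 0.47250131759236336
tin [ 0.44527176 -0.03648393] 0.4667959924557279 in rack -0.10034663021686377 0.02671624309592848 0.35055416700961683
```

{"fn": "arm_command", "kwargs": {
  "motion": [
    [[0.046,-0.031,0.0],[0,0,-1]],
    [[0.092,-0.062,0.0],[0,0,-2]],
    [[0.138,-0.093,0.0],[0,0,-3]],
    [[0.184,-0.124,0.0],[0,0,-5]],
    [[0.23,-0.155,0.0],[0,0,-6]],
    [[0.276,-0.186,0.0],[0,0,-7]],
    [[0.322,-0.217,0.0],[0,0,-8]],
    [[0.368,-0.248,0.0],[0,0,-9]],
    [[0.414,-0.279,0.01],[0,0,-10]],
    [[0.44,-0.297,0.02],[0,0,-11]],
    [[0.456,-0.307,0.023],[0,0,-11]],
    [[0.456,-0.307,0.023],[0,0,-11]],
    [[0.456,-0.307,0.023],[0,0,-11]]
  ],
  "gripper": 1,
  "force": 30
}}

```text
t: 1.78
tool_pos: [0.5044, -0.1116, 0.1813]
eef_rot: [[0.894, 0.448, -0.0], [0.448, -0.894, -0.001], [-0.0, 0.0, -1.0]]
contact_force: [0.2, 0.3, -0.3]
width: -0.0002
```

Run:
```python
from h import *
s=bot.observe();print(s['t'],s['tool_pos'],s['eef_rot'],s['width'])
for n in ["top","wrist"]:
    cv2.imwrite(f"pics/{n}1.png",cv2.cvtColor(vision.camera(n),cv2.COLOR_RGB2BGR))
```

```text
1.775 [ 0.50438999 -0.11159701  0.18125381] [[ 8.93857371e-01  4.48351412e-01 -1.05561331e-04]
 [ 4.48351282e-01 -8.93857250e-01 -5.87618888e-04]
 [-3.57816519e-04  4.77918916e-04 -9.99999822e-01]] -0.00015446195519199917
```

View pics/wrist1.png

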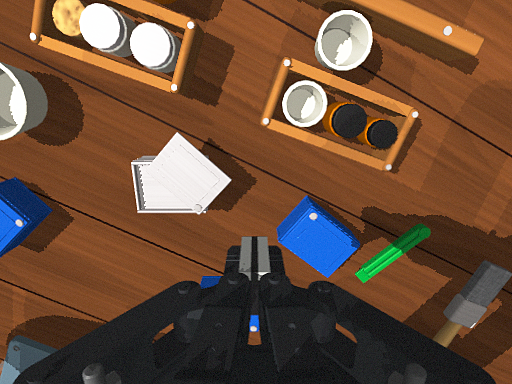

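View pics/top1.png

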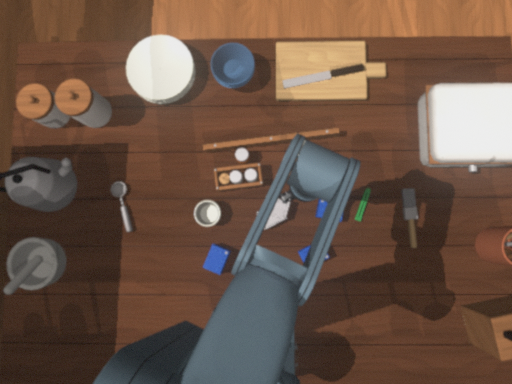

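Run:
```python
from h import *
i=vision.camera_info("wrist")
lid=cast(i,[(179,133),(231,181),(198,208)],.042)
bod=cast(i,[(132,161),(137,213),(206,213)],.038)
print("lid fl, corner, rivet\n",lid);print("body\n",bod)
print("len",np.linalg.norm(lid[0]-lid[1]),np.linalg.norm(bod[0]-bod[1]),np.linalg.norm(bod[2]-bod[1]))
print("ang",ang(lid[0]-lid[1])-np.pi/2,ang(bod[0]-bod[1]),ang(bod[1]-bod[2])-np.pi/2)
print("blue",cast(i,[(307,196),(278,232),(331,277),(361,243)],.042))
t=cast(i,[(174,88),(190,23),(34,37),(287,62),(266,121),(388,167),(415,114)],.048);print(t)
```

```text
lid fl, corner, rivet
 [[ 0.51129689 -0.02027425]
 [ 0.48852977 -0.09113061]
 [ 0.44313226 -0.07118425]]
body
 [[ 0.4594895   0.01527319]
 [ 0.40395708 -0.01023043]
 [ 0.43987363 -0.08182143]]
len 0.07442422641461757 0.061108787876265586 0.08009537955204753
ang -0.31089410461109335 0.43052484248894274 0.46499933140183325
blue [[ 0.51079781 -0.17443719]
 [ 0.4573205  -0.16621744]
 [ 0.43263236 -0.25354373]
 [ 0.48853065 -0.26106927]]
[[ 5.50865693e-01 -3.30945160e-04]
 [ 6.10557426e-01  8.00730527e-03]
 [ 5.34906065e-01  1.37669379e-01]
 [ 6.21120167e-01 -8.83235752e-02]
 [ 5.63017262e-01 -9.56505447e-02]
 [ 5.79223879e-01 -2.33881370e-01]
 [ 6.37417652e-01 -2.27335898e-01]]
```

{"fn": "arm_command", "kwargs": {
  "motion": [
    [[0.0,0,0.04],[0,0,0]],
    [[0.0,0,0.08],[0,0,0]],
    [[0.0,0,0.12],[0,0,0]],
    [[0.0,0,0.14],[0,0,0]],
    [[0.0,0,0.149],[0,0,0]],
    [[0.0,-0.004,0.149],[0,0,0]],
    [[0.0,-0.008,0.149],[0,0,0]],
    [[0.0,-0.012,0.149],[0,0,0]],
    [[0.0,-0.016,0.149],[0,0,0]],
    [[0.0,-0.02,0.149],[0,0,0]],
    [[0.0,-0.024,0.149],[0,0,0]],
    [[0.0,-0.028,0.149],[0,0,0]],
    [[0.0,-0.032,0.149],[0,0,0]],
    [[0.0,-0.034,0.149],[0,0,0]],
    [[0.0,-0.034,0.149],[0,0,0]]
  ]
}}

```text
t: 3.75
tool_pos: [0.4894, -0.0802, 0.032]
eef_rot: [[0.893, 0.449, -0.0], [0.449, -0.893, -0.0], [-0.0, 0.0, -1.0]]
contact_force: [0.3, -0.3, -0.7]
width: -0.0
```

Run:
```python
from h import *
for n in ["wrist"]:
    a=cv2.cvtColor(vision.camera(n),cv2.COLOR_RGB2BGR)
    cv2.imwrite(f"pics/{n}2.png",cv2.resize(a,None,fx=1.5,fy=1.5))
```

```text
(no output)
```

View pics/wrist2.png

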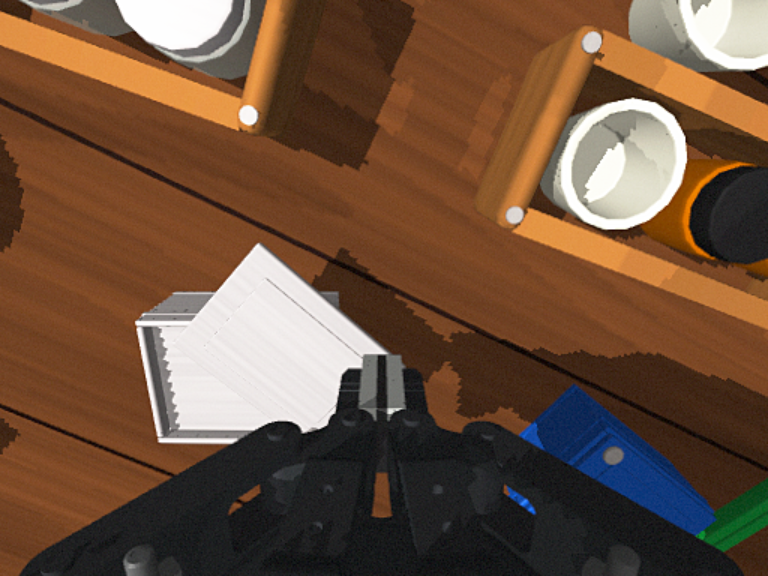

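Run:
```python
from h import *
i=vision.camera_info("wrist")
g=lambda p:np.array(p)/1.5
l=cast(i,g([(260,244),(380,349)]),.042);print(l,"lid ang",ang(l[0]-l[1])-np.pi/2)
b=cast(i,g([(137,322),(159,441),(230,441)]),.038);print(b,ang(b[0]-b[1]))
s=bot.observe();print(s['tool_pos'])
```

```text
[[ 0.5111879  -0.01873829]
 [ 0.49298483 -0.0776353 ]] lid ang -0.2997534863981548
[[ 0.45757235  0.01481415]
 [ 0.40623184 -0.01062612]
 [ 0.42092969 -0.03911819]] 0.46005756178636104
[ 0.48952884 -0.08027616  0.03203895]
```

Run:
```python
from h import *
i=vision.camera_info("wrist");s=bot.observe()
K=np.array([[i['fx'],0,i['cx']],[0,i['fy'],i['cy']],[0,0,1]]);E=i['extrinsics']
R=s['eef_rot'];p=s['tool_pos']
P=[p]+[p+R@np.array([x,y,0]) for x in(-.011,.011) for y in(-.008,.008)]+[np.array([.4885,-.091,.042]),np.array([.4885,-.091,.038])]
print(cv2.projectPoints(np.array(P),cv2.Rodrigues(E[:3,:3])[0],E[:3,3],K,i['dist_coeffs'])[0].reshape(-1,2)*1.5)
for n in ["side"]:
    a=cv2.cvtColor(vision.camera(n),cv2.COLOR_RGB2BGR)[130:260,180:340]
    cv2.imwrite(f"pics/{n}2.png",cv2.resize(a,None,fx=5,fy=4.6,interpolation=cv2.INTER_CUBIC))
```

```text
[[381.95433493 347.93845142]
 [363.45284232 371.05686476]
 [400.42256889 371.05206736]
 [362.78108708 323.92630186]
 [401.16034555 323.92289722]
 [404.38430005 371.32544591]
 [403.89513391 366.67654244]]
```

View pics/side2.png

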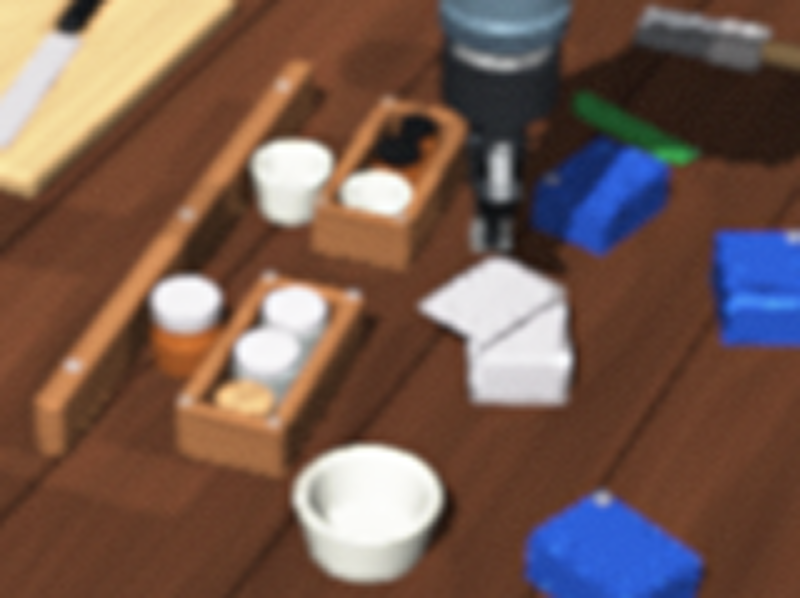

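Run:
```python
from h import *
i=vision.camera_info("side")
g=lambda p:np.array(p)/np.array([5,4.6])+[180,130]
print(cast(i,g([(420,305),(497,258),(567,295),(567,350),(470,345)]),[.042,.042,.042,.038,.038]))
print("tip at z.032",cast(i,g([(490,250)]),.035))
```

```text
[[ 0.50756161 -0.01645298]
 [ 0.48473518 -0.08819016]
 [ 0.42677338 -0.07066157]
 [ 0.40518719 -0.01981967]
 [ 0.46247561  0.00372785]]
tip at z.032 [[ 0.49605664 -0.10280458]]
```

Run:
```python
from h import *
a=cv2.cvtColor(vision.camera("wrist"),cv2.COLOR_RGB2BGR)[200:300,190:320]
cv2.imwrite(f"pics/wc2.png",cv2.resize(a,None,fx=6,fy=6,interpolation=cv2.INTER_CUBIC))
i=vision.camera_info("wrist");E=i['extrinsics'];c=-E[:3,:3].T@E[:3,3];s=bot.observe();print(c,s['eef_rot'].T@(c-s['tool_pos']))
a=cv2.cvtColor(vision.camera("side"),cv2.COLOR_RGB2BGR)[145:215,240:320]
cv2.imwrite(f"pics/sc2.png",cv2.resize(a,None,fx=8,fy=8,interpolation=cv2.INTER_CUBIC))
```

```text
[ 0.56118671 -0.04391479  0.20089176] [ 0.08036878 -0.00041106 -0.16885476]
```

View pics/wc2.png

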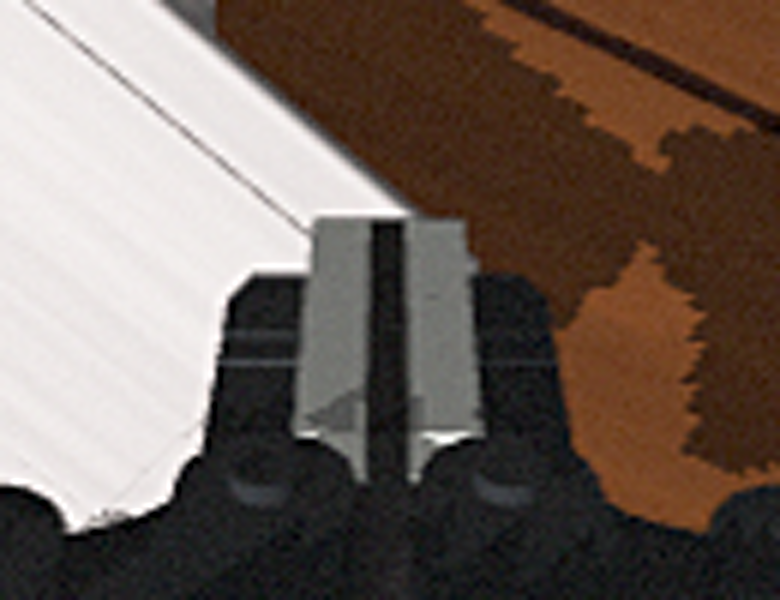

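View pics/sc2.png

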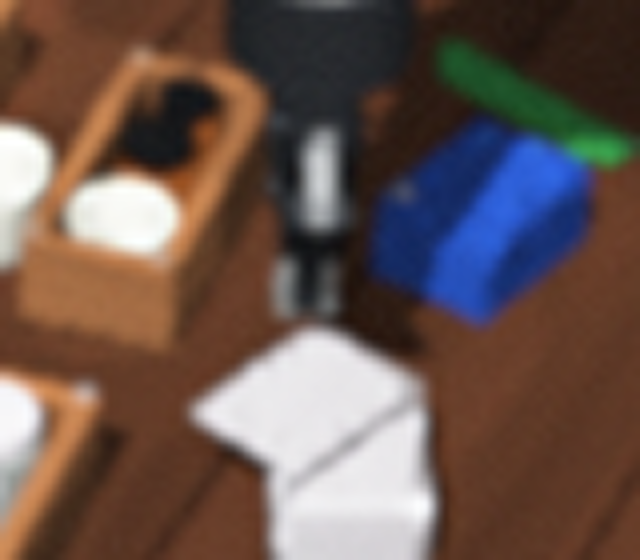

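Run:
```python
from h import *
i=vision.camera_info("side");s=bot.observe()
K=np.array([[i['fx'],0,i['cx']],[0,i['fy'],i['cy']],[0,0,1]]);E=i['extrinsics']
R=s['eef_rot'];p=s['tool_pos'];print(p,s['t'],s['width'],s['contact_force'])
P=[p]+[p+R@np.array([x,y,-.0]) for x in(-.011,.011) for y in(-.008,.008)]+[p+[0,0,.02],p+[0,0,.04],np.array([.4885,-.091,.042])]
q=cv2.projectPoints(np.array(P),cv2.Rodrigues(E[:3,:3])[0],E[:3,3],K,i['dist_coeffs'])[0].reshape(-1,2)
print(q, (q-[240,145])*8)
```

```text
[ 0.48957028 -0.08040022  0.03200915] 3.95 -0.00014137564895106265 [ 0.04562871 -0.58051643 -0.49545399]
[[276.98918249 189.30091506]
 [280.39236064 190.83576566]
 [280.16263405 187.8251365 ]
 [273.79074402 190.7883471 ]
 [273.61084441 187.77722254]
 [277.25430118 184.6107048 ]
 [277.52371684 179.84707491]
 [278.71339509 185.29864094]] [[295.91345989 354.40732045]
 [323.13888509 366.68612529]
 [321.30107236 342.60109202]
 [270.32595213 366.30677684]
 [268.88675529 342.21778029]
 [298.03440943 316.88563838]
 [300.18973469 278.77659926]
 [309.70716075 322.38912755]]
```

The side and wrist views both suggest the real fingertips sit about 15–20 mm above the stated TCP. They passed over the lid without moving it. I'll back off, go lower and push again.

{"fn": "arm_command", "kwargs": {
  "motion": [
    [[0.0,0.01,0.0],[0,0,0]],
    [[0.0,0.022,0.0],[0,0,0]],
    [[0.0,0.034,0.0],[0,0,0]],
    [[0.0,0.034,0.01],[0,0,0]],
    [[0.0,0.034,0.018],[0,0,0]],
    [[0.0,0.034,0.018],[0,0,0]],
    [[0.0,0.03,0.018],[0,0,0]],
    [[0.0,0.026,0.018],[0,0,0]],
    [[0.0,0.022,0.018],[0,0,0]],
    [[0.0,0.018,0.018],[0,0,0]],
    [[0.0,0.014,0.018],[0,0,0]],
    [[0.0,0.014,0.018],[0,0,0]]
  ]
}}

```text
t: 5.45
tool_pos: [0.4959, -0.0926, 0.0142]
eef_rot: [[0.893, 0.449, 0.0], [0.449, -0.893, -0.0], [0.0, 0.0, -1.0]]
contact_force: [0.3, -0.1, -0.6]
width: 0.0003
```

Run:
```python
from h import *
a=cv2.cvtColor(vision.camera("wrist"),cv2.COLOR_RGB2BGR)
cv2.imwrite(f"pics/w3.png",cv2.resize(a,None,fx=1.5,fy=1.5))
a=cv2.cvtColor(vision.camera("side"),cv2.COLOR_RGB2BGR)[145:215,240:320]
cv2.imwrite(f"pics/s3.png",cv2.resize(a,None,fx=7,fy=7,interpolation=cv2.INTER_CUBIC))
```

```text
(no output)
```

View pics/w3.png

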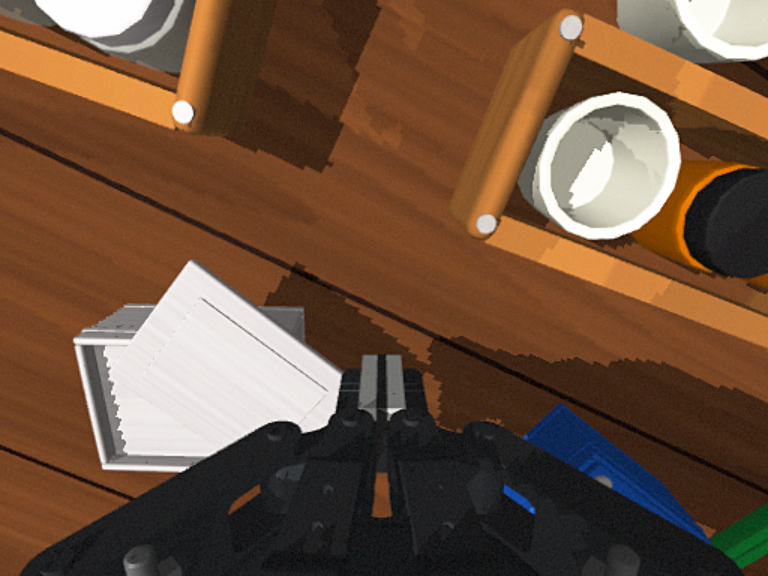

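View pics/s3.png

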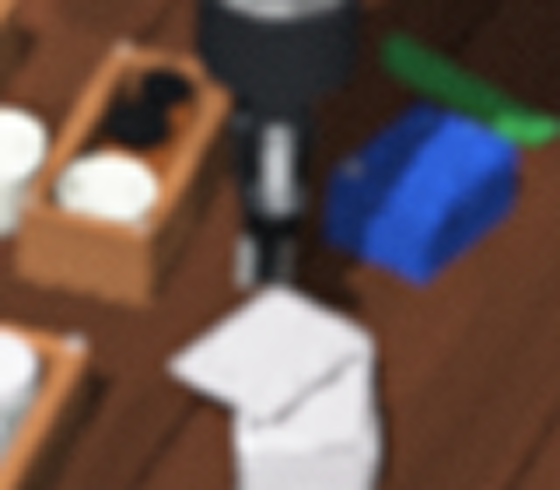

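{"fn": "arm_command", "kwargs": {
  "motion": [
    [[0.0,-0.004,0.0],[0,0,0]],
    [[0.0,-0.008,0.0],[0,0,0]],
    [[0.0,-0.011,0.0],[0,0,0]],
    [[0.0,-0.014,0.0],[0,0,0]],
    [[0.0,-0.014,0.0],[0,0,0]]
  ]
}}

```text
t: 6.18
tool_pos: [0.4891, -0.0799, 0.0139]
eef_rot: [[0.893, 0.449, -0.001], [0.449, -0.893, 0.0], [-0.0, -0.001, -1.0]]
contact_force: [0.9, 0.5, -0.5]
width: 0.0
```

Run:
```python
from h import *
a=cv2.cvtColor(vision.camera("wrist"),cv2.COLOR_RGB2BGR)
cv2.imwrite(f"pics/w4.png",cv2.resize(a,None,fx=1.5,fy=1.5))
```

```text
(no output)
```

View pics/w4.png

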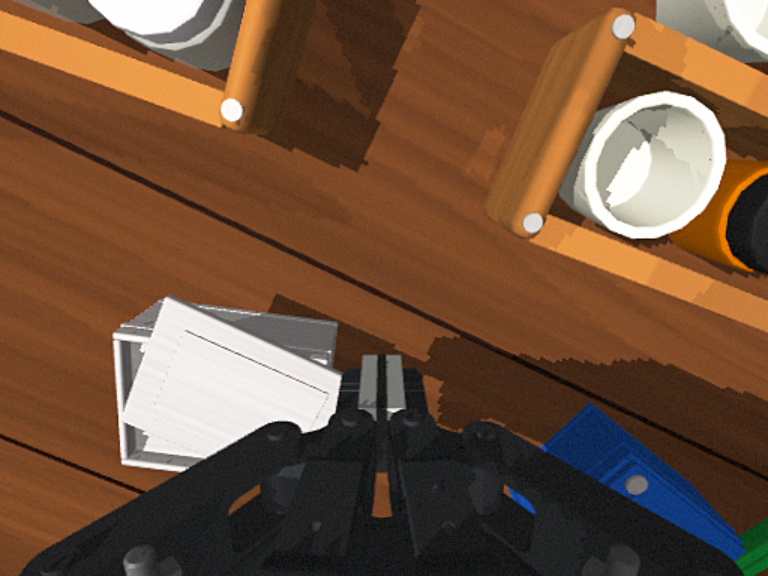

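{"fn": "arm_command", "kwargs": {
  "motion": [
    [[0.0,-0.003,0.0],[0,0,0]],
    [[0.0,-0.006,0.0],[0,0,0]],
    [[0.0,-0.008,0.0],[0,0,0]],
    [[0.0,-0.008,0.0],[0,0,0]]
  ]
}}

```text
t: 6.72
tool_pos: [0.4856, -0.0729, 0.014]
eef_rot: [[0.893, 0.449, -0.0], [0.449, -0.893, 0.0], [-0.0, -0.0, -1.0]]
contact_force: [-0.3, -0.4, -0.1]
width: -0.0001
```

Run:
```python
from h import *
a=cv2.cvtColor(vision.camera("wrist"),cv2.COLOR_RGB2BGR)
cv2.imwrite(f"pics/w5.png",cv2.resize(a,None,fx=1.5,fy=1.5))
```

```text
(no output)
```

View pics/w5.png

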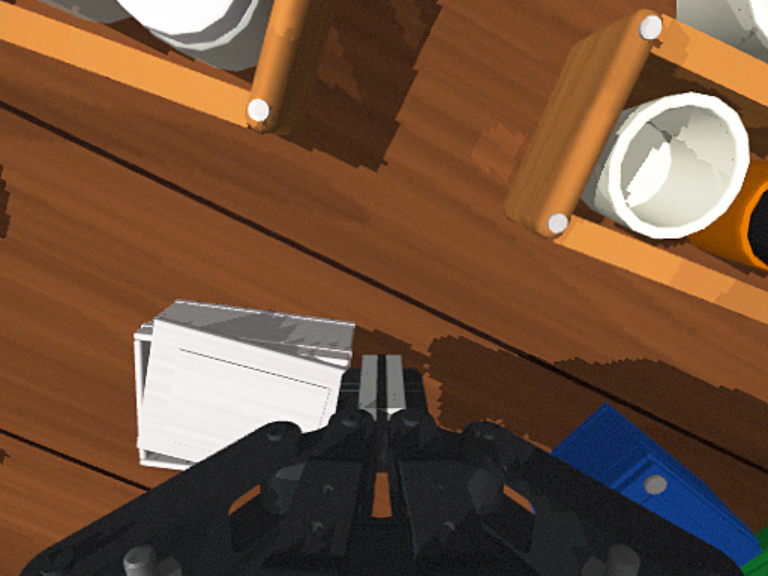

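{"fn": "arm_command", "kwargs": {
  "motion": [
    [[0.0,-0.003,0.0],[0,0,0]],
    [[0.0,-0.005,0.0],[0,0,0]],
    [[0.0,-0.007,0.0],[0,0,0]],
    [[0.0,-0.007,0.0],[0,0,0]]
  ]
}}

```text
t: 7.28
tool_pos: [0.4826, -0.0667, 0.014]
eef_rot: [[0.893, 0.449, -0.0], [0.449, -0.893, 0.0], [-0.0, -0.0, -1.0]]
contact_force: [-0.9, -0.2, 0.3]
width: 0.0001
```

Run:
```python
from h import *
a=cv2.cvtColor(vision.camera("wrist"),cv2.COLOR_RGB2BGR)
cv2.imwrite(f"pics/w6.png",cv2.resize(a,None,fx=1.5,fy=1.5))
```

```text
(no output)
```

View pics/w6.png

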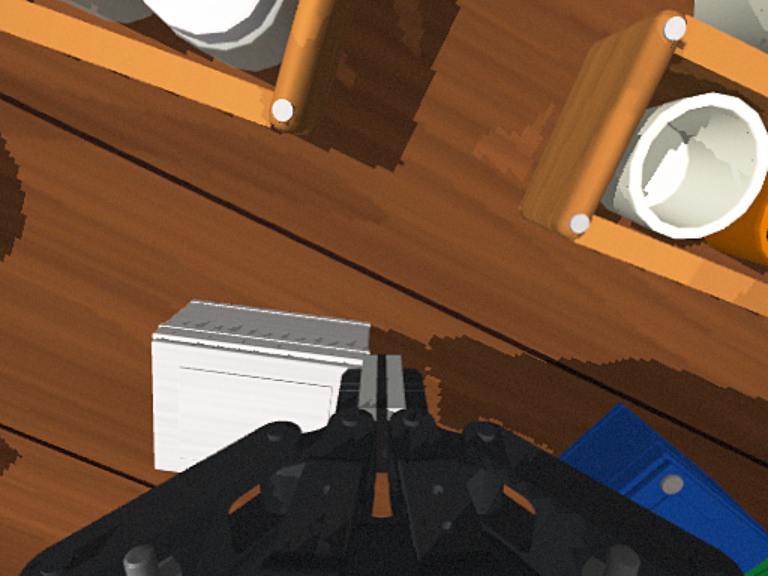

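{"fn": "arm_command", "kwargs": {
  "motion": [
    [[0.0,0.01,0.0],[0,0,0]],
    [[0.0,0.025,0.0],[0,0,0]],
    [[0.0,0.035,-0.04],[0,0,0]],
    [[0.0,0.04,-0.09],[0,0,0]],
    [[-0.01,0.04,-0.14],[0,0,5]],
    [[-0.03,0.04,-0.166],[0,0,10]],
    [[-0.04,0.04,-0.166],[0,0,20]],
    [[-0.04,0.04,-0.166],[0,0,20]],
    [[-0.04,0.04,-0.166],[0,0,20]]
  ]
}}

```text
t: 8.45
tool_pos: [0.4652, -0.1209, 0.1797]
eef_rot: [[0.993, 0.119, -0.0], [0.119, -0.993, 0.0], [-0.0, -0.0, -1.0]]
contact_force: [-0.5, 1.0, -0.3]
width: 0.0004
```

Run:
```python
from h import *
a=cv2.cvtColor(vision.camera("wrist"),cv2.COLOR_RGB2BGR)
cv2.imwrite(f"pics/w7.png",cv2.resize(a,None,fx=1.5,fy=1.5))
```

```text
(no output)
```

View pics/w7.png

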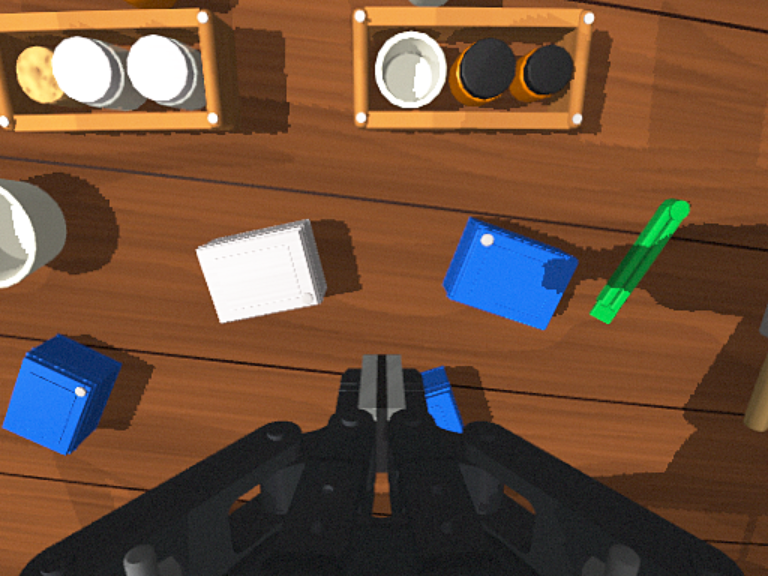

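The lid looks shut: its edges run parallel to the tin, with the top face at about (198,248), (304,222), (322,302), (222,322). I'll measure the tin from this view in the rack frame.

```bash
cat >> h.py <<'E'
# rack pose as seen by the wrist camera from 4 gap-side screws
def rep(corn,scr,k=1.5):
    """corn: lid top far-left, far-right, near-right, near-left; scr: L near-right, L far-right, R near-left, R far-left screws (48 high)"""
    i=vision.camera_info("wrist");s=bot.observe()
    S=cast(i,np.array(scr)/k,.048);C=cast(i,np.array(corn)/k,.042)
    v=(S[1]-S[0]+S[3]-S[2]);w=(S[0]+S[1]-S[2]-S[3])/2
    print("screw gap",np.linalg.norm(w),"depth",np.linalg.norm(v)/2)
    a=(ang(v)+ang(w)-np.pi/2)/2;a=ang(w)-np.pi/2 if np.linalg.norm(w)>.09 else a
    ux=np.array([np.cos(a),np.sin(a)]);uy=np.array([-ux[1],ux[0]]);o=S.mean(0)-.035*ux
    b=[ang(C[0]-C[3]),ang(C[1]-C[2]),ang(C[0]-C[1])-np.pi/2,ang(C[3]-C[2])-np.pi/2]
    print("sides",[round(float(np.linalg.norm(C[j]-C[(j+1)%4])),4) for j in range(4)],"angs",np.round(b,3))
    c=C.mean(0);rel=c-o
    print("rack o",o,"a",a,"tin world",c,"tin rack",rel@ux,rel@uy,"rel ang",np.mean(b)-a)
    t=s['tool_pos'][:2]-o;print("tcp rack",t@ux,t@uy,s['tool_pos'][2],"tool ang",ang(s['eef_rot'][:2,0])-a)
E
python3 - <<'E'
from h import *
a=cv2.imread("pics/w7.png");g=a[200:350,180:360].min(2)
m=(g>150).astype(np.uint8)
c=max(cv2.findContours(m,0,1)[0],key=cv2.contourArea)
q=cv2.approxPolyDP(c,8,True).reshape(-1,2)+[180,200];print(q)
rep([(198,248),(304,222),(324,300),(220,322)],[(213,118),(203,17),(361,118),(360,17)])
E
```

```text
[[302 224]
 [196 249]
 [220 322]
 [317 303]]
screw gap 0.09576665377917737 depth 0.05795824322864486
sides [0.0797, 0.0592, 0.0818, 0.058] angs [0.282 0.319 0.354 0.338]
rack o [ 0.5508513  -0.04819018] a 0.11263867136907613 tin world [ 0.44801523 -0.03363348] tin rack -0.10054821306878772 0.02602329603416058 rel ang 0.2106163901981793
tcp rack -0.0932932086754153 -0.06246844781369706 0.17954198636455448 tool ang 0.006408065388707765
```

{"fn": "arm_command", "kwargs": {
  "motion": [
    [[0.0,-0.04,0.0],[0,0,0]],
    [[0.0,-0.08,0.0],[0,0,0]],
    [[0.0,-0.12,0.0],[0,0,0]],
    [[0.0,-0.15,0.0],[0,0,0]],
    [[0.0,-0.16,0.02],[0,0,0]],
    [[0.0,-0.16,0.06],[0,0,0]],
    [[0.0,-0.16,0.1],[0,0,0]],
    [[0.0,-0.16,0.14],[0,0,0]],
    [[0.0,-0.16,0.16],[0,0,0]],
    [[0.0,-0.16,0.166],[0,0,0]],
    [[0.0,-0.156,0.166],[0,0,0]],
    [[0.0,-0.152,0.166],[0,0,0]],
    [[0.0,-0.148,0.166],[0,0,0]],
    [[0.0,-0.144,0.166],[0,0,0]],
    [[0.0,-0.14,0.166],[0,0,0]],
    [[0.0,-0.136,0.166],[0,0,0]],
    [[0.0,-0.132,0.166],[0,0,0]],
    [[0.0,-0.128,0.166],[0,0,0]],
    [[0.0,-0.126,0.166],[0,0,0]],
    [[0.0,-0.126,0.166],[0,0,0]]
  ]
}}

```text
t: 11.0
tool_pos: [0.4503, 0.0043, 0.014]
eef_rot: [[0.993, 0.116, -0.0], [0.116, -0.993, -0.0], [-0.0, 0.0, -1.0]]
contact_force: [0.9, 1.5, 1.3]
width: 0.0001
```

Run:
```python
from h import *
a=cv2.cvtColor(vision.camera("wrist"),cv2.COLOR_RGB2BGR)
cv2.imwrite(f"pics/w8.png",cv2.resize(a,None,fx=1.5,fy=1.5))
```

```text
(no output)
```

View pics/w8.png

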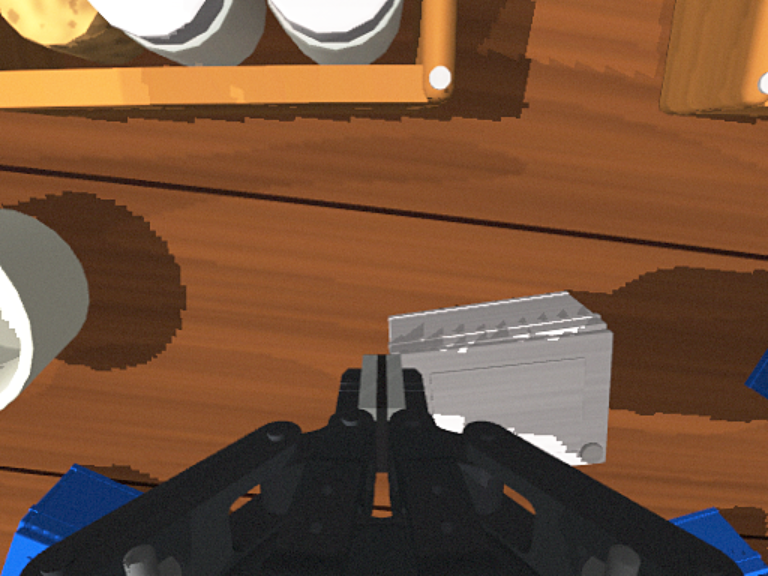

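{"fn": "arm_command", "kwargs": {
  "motion": [
    [[0.0,0.003,0.0],[0,0,0]],
    [[0.0,0.006,0.0],[0,0,0]],
    [[0.0,0.009,0.0],[0,0,0]],
    [[0.0,0.01,0.0],[0,0,0]],
    [[0.0,0.01,0.0],[0,0,0]]
  ]
}}

```text
t: 11.68
tool_pos: [0.4515, -0.0056, 0.014]
eef_rot: [[0.993, 0.116, 0.0], [0.116, -0.993, -0.0], [-0.0, 0.0, -1.0]]
contact_force: [0.6, 0.5, -0.3]
width: 0.0001
```

Run:
```python
from h import *
a=cv2.cvtColor(vision.camera("wrist"),cv2.COLOR_RGB2BGR)
cv2.imwrite(f"pics/w9.png",cv2.resize(a,None,fx=1.5,fy=1.5))
```

```text
(no output)
```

View pics/w9.png

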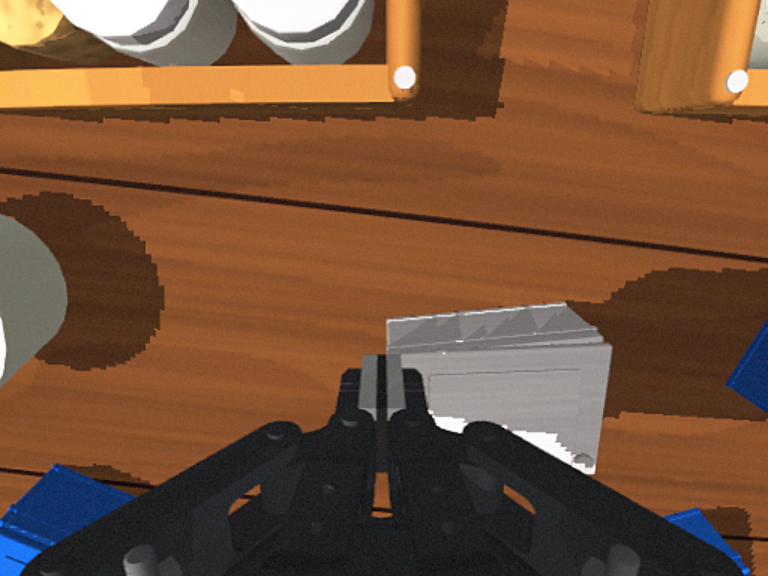

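Run:
```python
from h import *
i=vision.camera_info("wrist");s=bot.observe()
S=cast(i,np.array([(404,77),(737,80)])/1.5,.048)
C=cast(i,np.array([(388,352),(610,346),(595,472)])/1.5,.0385)
B=cast(i,np.array([(387,320),(566,303)])/1.5,.0)
a=.1145;ux=np.array([np.cos(a),np.sin(a)]);uy=np.array([-ux[1],ux[0]])
m=S.mean(0)-.005*ux
print("rackang",ang(S[0]-S[1])-np.pi/2, np.linalg.norm(S[0]-S[1]))
for P in (C,B,s['tool_pos'][None,:2]): print(np.c_[(P-m)@ux,(P-m)@uy])
print(ang(C[0]-C[1])-np.pi/2-a,ang(C[1]-C[2])-a,ang(B[0]-B[1])-np.pi/2-a)
```

```text
rackang 0.12065765424602914 0.09589266085272885
[[-0.08521397  0.05168827]
 [-0.0828028  -0.02949096]
 [-0.13919243 -0.03305958]]
[[-0.08810396  0.05155292]
 [-0.07982677 -0.02835373]]
[[-0.09507819  0.05347771]]
0.02969310758044434 0.06320084195671084 0.10321768792670731
```

{"fn": "arm_command", "kwargs": {
  "motion": [
    [[0.0,0.003,0.0],[0,0,0]],
    [[0.0,0.006,0.0],[0,0,0]],
    [[0.0,0.009,0.0],[0,0,0]],
    [[0.0,0.011,0.0],[0,0,0]],
    [[0.0,0.011,0.0],[0,0,0]],
    [[0.0,-0.01,0.0],[0,0,0]],
    [[0.0,-0.03,-0.01],[0,0,0]],
    [[-0.01,-0.035,-0.06],[0,0,0]],
    [[-0.04,-0.03,-0.11],[0,0,0]],
    [[-0.08,0.0,-0.16],[0,0,0]],
    [[-0.1,0.02,-0.166],[0,0,0]],
    [[-0.11,0.04,-0.166],[0,0,0]],
    [[-0.11,0.06,-0.166],[0,0,0]],
    [[-0.11,0.06,-0.166],[0,0,0]],
    [[-0.11,0.06,-0.166],[0,0,0]]
  ]
}}

```text
t: 13.6
tool_pos: [0.3488, -0.0773, 0.1798]
eef_rot: [[0.993, 0.116, -0.001], [0.116, -0.993, 0.001], [-0.001, -0.001, -1.0]]
contact_force: [1.0, -0.5, -1.1]
width: -0.0002
```

Run:
```python
from h import *
a=cv2.cvtColor(vision.camera("wrist"),cv2.COLOR_RGB2BGR)
cv2.imwrite(f"pics/w10.png",cv2.resize(a,None,fx=1.5,fy=1.5))
```

```text
(no output)
```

View pics/w10.png

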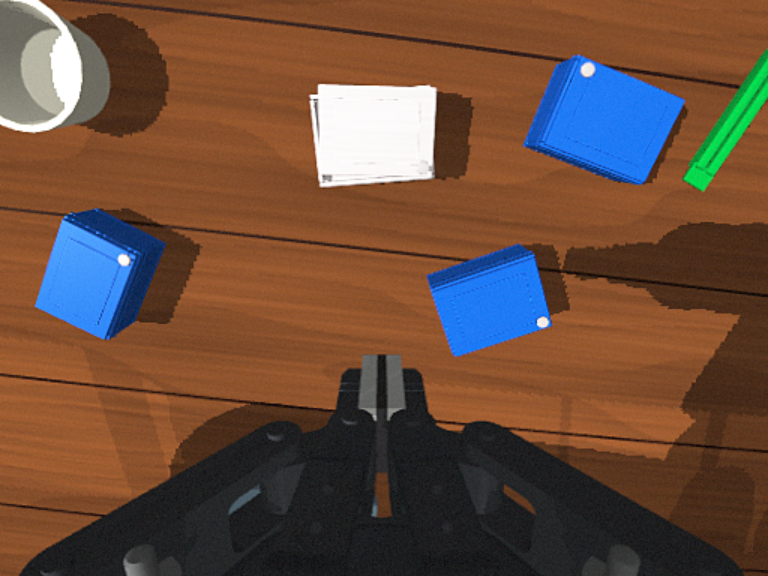

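Run:
```python
from h import *
a=cv2.cvtColor(vision.camera("wrist"),cv2.COLOR_RGB2BGR)[45:135,190:310]
cv2.imwrite(f"pics/w10c.png",cv2.resize(a,None,fx=6,fy=6,interpolation=cv2.INTER_CUBIC))
```

```text
(no output)
```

View pics/w10c.png

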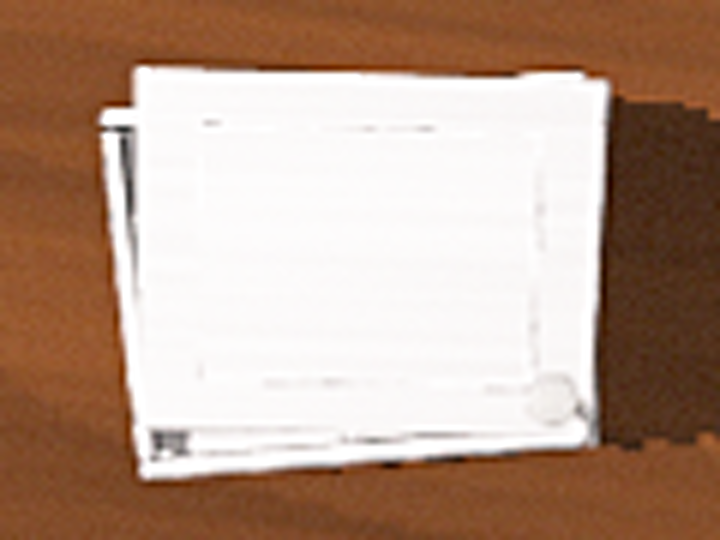

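Run:
```python
from h import *
i=vision.camera_info("wrist");s=bot.observe()
f=lambda p:np.array(p)/6+[190,45]
a=.1145;ux=np.array([np.cos(a),np.sin(a)]);uy=np.array([-ux[1],ux[0]]);o=np.array([.5508,-.0482])
C=cast(i,f([(135,68),(607,82)]),.042);B=cast(i,f([(100,108),(141,475),(595,440)]),.038)
Bl=cast(i,np.array([(428,275),(456,356),(550,320)])/1.5,.042)
for P in (C,B,Bl,s['tool_pos'][None,:2]): print(np.c_[(P-o)@ux,(P-o)@uy])
print("lid",ang(C[0]-C[1])-np.pi/2-a,"body",ang(B[0]-B[1])-a,ang(B[1]-B[2])-np.pi/2-a)
```

```text
[[-0.08369142  0.0357747 ]
 [-0.08557221 -0.0403265 ]]
[[-0.08922717  0.04228341]
 [-0.14830562  0.03773976]
 [-0.14214857 -0.04097541]]
[[-0.21110253 -0.0390255 ]
 [-0.27644201 -0.06319441]
 [-0.24619799 -0.13293078]]
[[-0.20381316 -0.00563482]]
lid -0.024709327042754706 body 0.07675770434778785 0.0780603376188838
```

Run:
```python
from h import *
i=vision.camera_info("side");s=bot.observe()
K=np.array([[i['fx'],0,i['cx']],[0,i['fy'],i['cy']],[0,0,1]]);E=i['extrinsics']
R=s['eef_rot'];p=s['tool_pos']
P=[p+R@np.array(d) for d in [(0,0,0),(.011,0,0),(-.011,0,0),(0,.01,0),(0,-.01,0),(0,0,-.02),(0,0,-.04),(0,0,-.06)]]
q=cv2.projectPoints(np.array(P),cv2.Rodrigues(E[:3,:3])[0],E[:3,3],K,i['dist_coeffs'])[0].reshape(-1,2)
c=np.round(q[0]).astype(int)-[35,45]
a=cv2.cvtColor(vision.camera("side"),cv2.COLOR_RGB2BGR)[c[1]:c[1]+70,c[0]:c[0]+70]
a=cv2.resize(a,None,fx=8,fy=8,interpolation=cv2.INTER_CUBIC)
for k in (q-c)*8: cv2.circle(a,tuple(int(v) for v in k+4),3,(0,0,255),-1)
cv2.imwrite("pics/s11.png",a)
```

```text
(no output)
```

View pics/s11.png

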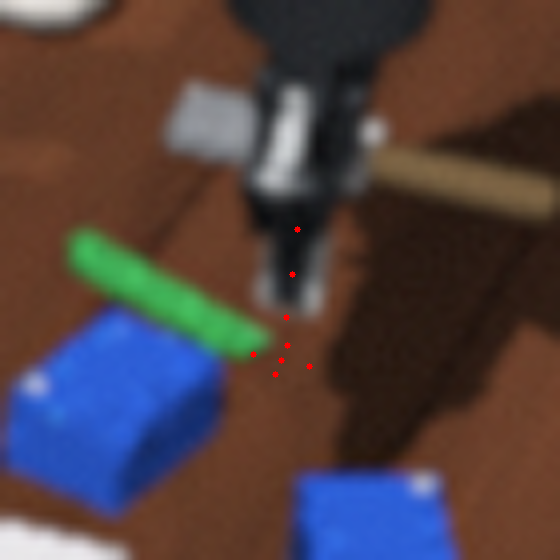

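{"fn": "arm_command", "kwargs": {
  "motion": [
    [[0.03,0.03,0.0],[0,0,-2]],
    [[0.06,0.05,0.0],[0,0,-4]],
    [[0.09,0.06,0.0],[0,0,-4.4]],
    [[0.112,0.06,0.03],[0,0,-4.4]],
    [[0.112,0.06,0.08],[0,0,-4.4]],
    [[0.112,0.06,0.13],[0,0,-4.4]],
    [[0.112,0.06,0.16],[0,0,-4.4]],
    [[0.112,0.06,0.171],[0,0,-4.4]],
    [[0.112,0.06,0.171],[0,0,-4.4]],
    [[0.112,0.056,0.171],[0,0,-4.4]],
    [[0.112,0.052,0.171],[0,0,-4.4]],
    [[0.112,0.048,0.171],[0,0,-4.4]],
    [[0.112,0.044,0.171],[0,0,-4.4]],
    [[0.112,0.041,0.171],[0,0,-4.4]],
    [[0.112,0.038,0.171],[0,0,-4.4]],
    [[0.112,0.036,0.171],[0,0,-4.4]],
    [[0.112,0.036,0.171],[0,0,-4.4]]
  ]
}}

```text
t: 15.88
tool_pos: [0.4649, -0.1005, 0.0091]
eef_rot: [[0.981, 0.192, 0.0], [0.192, -0.981, -0.0], [0.0, 0.0, -1.0]]
contact_force: [0.7, 0.0, 0.7]
width: -0.0002
```

Run:
```python
from h import *
a=cv2.cvtColor(vision.camera("wrist"),cv2.COLOR_RGB2BGR)
cv2.imwrite(f"pics/w11.png",cv2.resize(a,None,fx=1.5,fy=1.5))
a=cv2.cvtColor(vision.camera("side"),cv2.COLOR_RGB2BGR)[145:215,240:320]
cv2.imwrite(f"pics/s12.png",cv2.resize(a,None,fx=7,fy=7,interpolation=cv2.INTER_CUBIC))
```

```text
(no output)
```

View pics/w11.png

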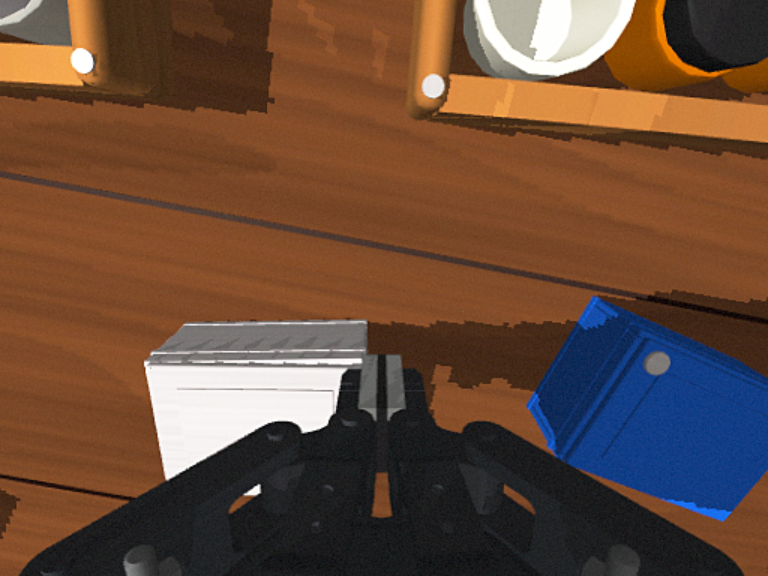

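View pics/s12.png

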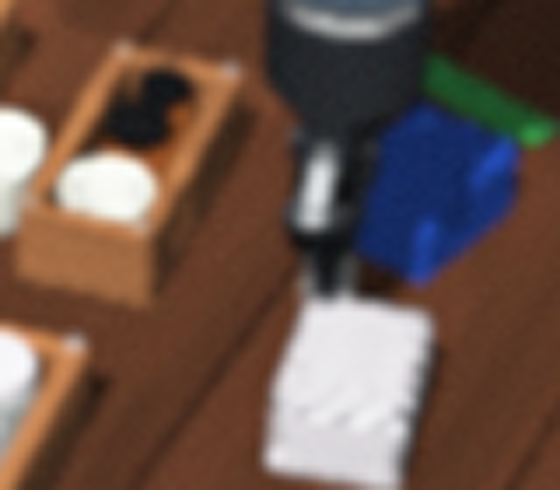

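{"fn": "arm_command", "kwargs": {
  "motion": [
    [[0.0,0.01,0.0],[0,0,0]],
    [[0.0,0.025,-0.01],[0,0,0]],
    [[0.0,0.025,-0.06],[0,0,0]],
    [[-0.03,0.025,-0.11],[0,0,2]],
    [[-0.06,0.01,-0.15],[0,0,4.4]],
    [[-0.09,-0.01,-0.17],[0,0,4.4]],
    [[-0.1,-0.03,-0.17],[0,0,4.4]],
    [[-0.1,-0.035,-0.17],[0,0,4.4]],
    [[-0.1,-0.035,-0.17],[0,0,4.4]]
  ],
  "gripper": 0
}}

```text
t: 17.1
tool_pos: [0.3601, -0.0852, 0.1784]
eef_rot: [[0.993, 0.117, -0.001], [0.117, -0.993, 0.001], [-0.001, -0.001, -1.0]]
contact_force: [-0.2, -0.4, -0.3]
width: 0.0425
```

Run:
```python
from h import *
a=cv2.cvtColor(vision.camera("wrist"),cv2.COLOR_RGB2BGR)
cv2.imwrite(f"pics/w12.png",cv2.resize(a,None,fx=1.5,fy=1.5))
cv2.imwrite(f"pics/w12c.png",cv2.resize(a[45:135,190:310],None,fx=5,fy=5,interpolation=cv2.INTER_CUBIC))
i=vision.camera_info("side");s=bot.observe()
K=np.array([[i['fx'],0,i['cx']],[0,i['fy'],i['cy']],[0,0,1]]);E=i['extrinsics']
R=s['eef_rot'];p=s['tool_pos']
P=[p+R@np.array(d) for d in [(0,0,0),(.011,0,0),(-.011,0,0),(0,.021,-.02),(0,-.021,-.02),(0,0,-.02),(0,0,-.04),(0,0,-.06)]]
q=cv2.projectPoints(np.array(P),cv2.Rodrigues(E[:3,:3])[0],E[:3,3],K,i['dist_coeffs'])[0].reshape(-1,2)
c=np.round(q[0]).astype(int)-[35,45]
a=cv2.cvtColor(vision.camera("side"),cv2.COLOR_RGB2BGR)[c[1]:c[1]+70,c[0]:c[0]+70]
a=cv2.resize(a,None,fx=7,fy=7,interpolation=cv2.INTER_CUBIC)
for k in (q-c)*7: cv2.circle(a,tuple(int(v) for v in k+4),2,(0,0,255),-1)
cv2.imwrite("pics/s13.png",a)
```

```text
(no output)
```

View pics/w12.png

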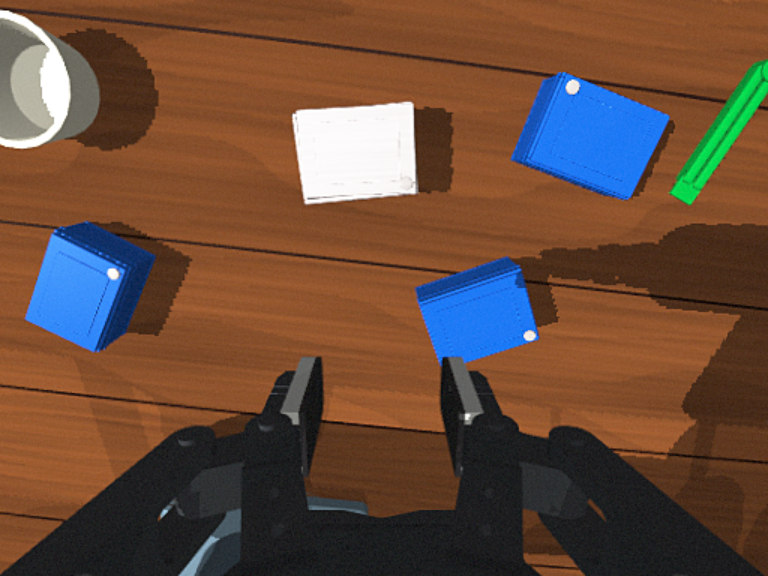

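View pics/w12c.png

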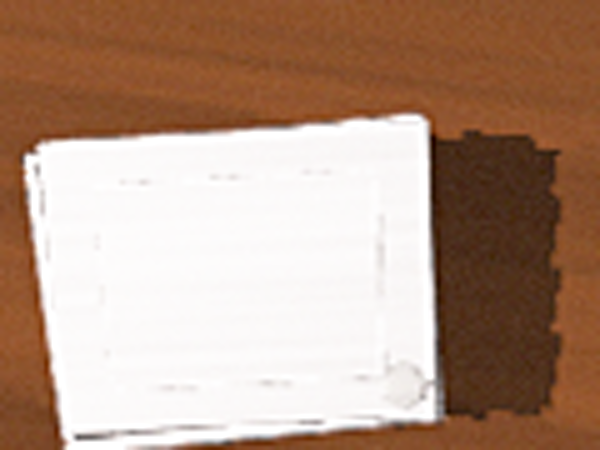

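View pics/s13.png

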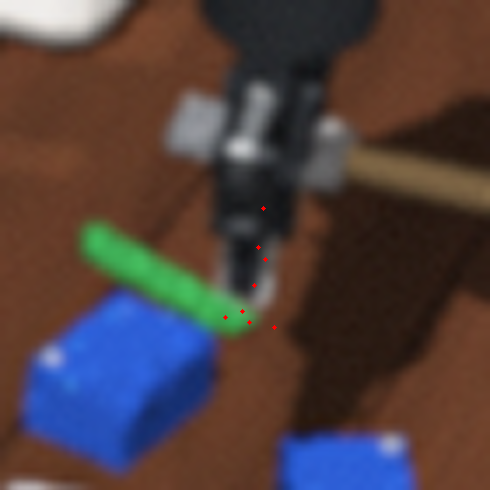

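Run:
```python
from h import *
i=vision.camera_info("wrist");s=bot.observe();R=s['eef_rot'];p=s['tool_pos']
j=vision.camera_info("side")
def pr(i,P):
    K=np.array([[i['fx'],0,i['cx']],[0,i['fy'],i['cy']],[0,0,1]]);E=i['extrinsics']
    return cv2.projectPoints(np.array(P),cv2.Rodrigues(E[:3,:3])[0],E[:3,3],K,i['dist_coeffs'])[0].reshape(-1,2)
for h in (0,.005,.01,.015,.02,.025):
    P=[p+R@np.array([x,y,-h]) for x in(.011,) for y in(-.0212,-.029,.0212,.029)]
    print(h,np.round(pr(i,P)*1.5).tolist())
c=np.round(pr(j,[p])[0]).astype(int)-[35,45]
for n,d in dict(A=(0,0,0),L=(0,-.021,0),Lb=(0,-.029,0),Lu=(0,-.029,-.02),Rr=(0,.029,0)).items(): print(n,(pr(j,[p+R@np.array(d)])[0]-c)*7+4)
```

```text
0 [[332.0, 323.0], [313.0, 323.0], [434.0, 323.0], [452.0, 323.0]]
0.005 [[331.0, 328.0], [312.0, 328.0], [435.0, 328.0], [454.0, 328.0]]
0.01 [[329.0, 333.0], [310.0, 333.0], [437.0, 333.0], [456.0, 333.0]]
0.015 [[328.0, 338.0], [308.0, 338.0], [438.0, 338.0], [458.0, 338.0]]
0.02 [[326.0, 344.0], [305.0, 344.0], [440.0, 344.0], [461.0, 344.0]]
0.025 [[325.0, 350.0], [303.0, 350.0], [442.0, 350.0], [463.0, 350.0]]
A [249.97047871 322.302016  ]
L [238.39700134 348.85661847]
Lb [233.92559717 359.11723367]
Lu [238.2846917  321.60283997]
Rr [265.57358504 286.50915442]
```

Run:
```python
from h import *
i=vision.camera_info("wrist");s=bot.observe()
f=lambda p:np.array(p)/5+[190,45]
a=.1145;ux=np.array([np.cos(a),np.sin(a)]);uy=np.array([-ux[1],ux[0]]);o=np.array([.5508,-.0482])
C=cast(i,f([(40,142),(428,116),(440,415)]),.042);B=cast(i,f([(24,155),(66,448),(441,417)]),.038)
for P in (C,B,s['tool_pos'][None,:2]): print(np.c_[(P-o)@ux,(P-o)@uy])
print("lid",ang(C[0]-C[1])-np.pi/2-a,"body",ang(B[0]-B[1])-a,ang(B[1]-B[2])-np.pi/2-a)
print(ang(s['eef_rot'][:2,0])-a)
```

```text
[[-0.08899565  0.04062858]
 [-0.08416231 -0.035066  ]
 [-0.14130862 -0.03892227]]
[[-0.09108814  0.04466126]
 [-0.14866793  0.03907746]
 [-0.14208627 -0.03946082]]
[[-0.19351934 -0.01535564]]
lid 0.06376656972080834 body 0.09667265946470942 0.08360651520614142
0.0027553304531660328
```

{"fn": "arm_command", "kwargs": {
  "motion": [
    [[0.005,-0.008,0.03],[0,0,0]],
    [[0.005,-0.016,0.07],[0,0,0]],
    [[0.005,-0.016,0.11],[0,0,0]],
    [[0.005,-0.016,0.14],[0,0,0]],
    [[0.005,-0.016,0.16],[0,0,0]],
    [[0.005,-0.016,0.17],[0,0,0]],
    [[0.005,-0.016,0.176],[0,0,0]],
    [[0.005,-0.016,0.176],[0,0,0]]
  ],
  "gripper": 0.4
}}

```text
t: 18.2
tool_pos: [0.3631, -0.069, 0.003]
eef_rot: [[0.993, 0.116, -0.0], [0.116, -0.993, 0.0], [-0.0, -0.0, -1.0]]
contact_force: [-0.5, 1.2, 0.9]
width: 0.0256
```

Run:
```python
from h import *
a=cv2.cvtColor(vision.camera("wrist"),cv2.COLOR_RGB2BGR)
cv2.imwrite(f"pics/w14.png",cv2.resize(a,None,fx=1.5,fy=1.5))
a=cv2.cvtColor(vision.camera("side"),cv2.COLOR_RGB2BGR)[145:225,250:350]
cv2.imwrite("pics/s14.png",cv2.resize(a,None,fx=7,fy=7,interpolation=cv2.INTER_CUBIC))
```

```text
(no output)
```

View pics/w14.png

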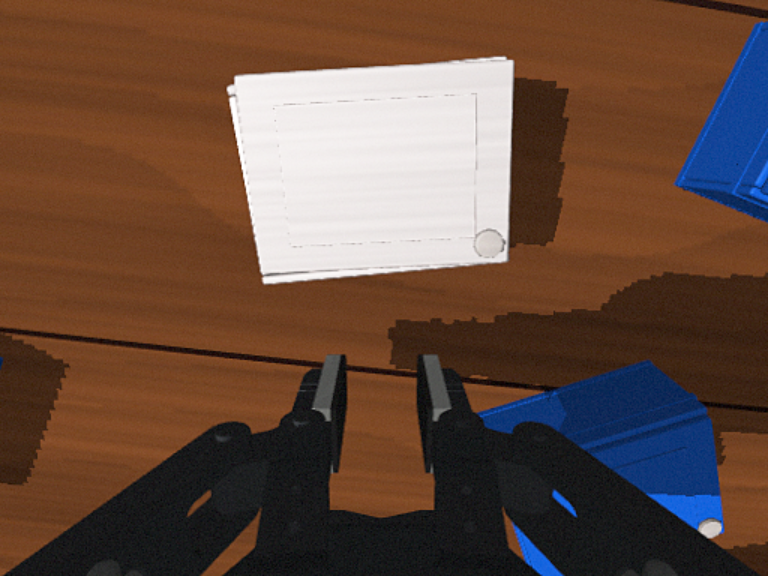

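View pics/s14.png

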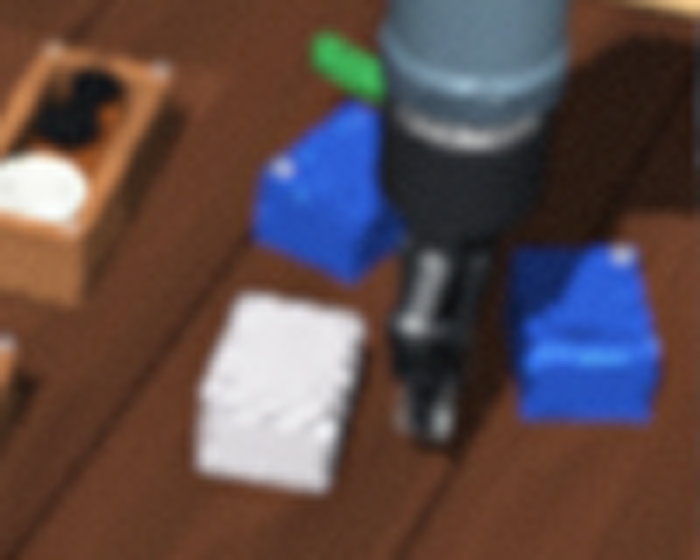

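Run:
```python
from h import *
j=vision.camera_info("side")
for z in (0,.01,.015,.02,.025,.03,.035): print(z,cast(j,np.array([(425,442)])/7+[250,145],z))
```

```text
0 [[ 0.36515135 -0.07813542]]
0.01 [[ 0.361775   -0.06700777]]
0.015 [[ 0.36008682 -0.06144395]]
0.02 [[ 0.35839864 -0.05588012]]
0.025 [[ 0.35671046 -0.0503163 ]]
0.03 [[ 0.35502229 -0.04475247]]
0.035 [[ 0.35333411 -0.03918865]]
```

{"fn": "arm_command", "kwargs": {
  "motion": [
    [[0.0,0.0,0.006],[0,0,0]],
    [[0.0,0,0.01],[0,0,0]],
    [[0.01,0,0.01],[0,0,0]],
    [[0.018,0,0.01],[0,0,0]],
    [[0.023,0,0.01],[0,0,0]],
    [[0.027,0,0.01],[0,0,0]],
    [[0.031,0,0.01],[0,0,0]],
    [[0.035,0,0.01],[0,0,0]],
    [[0.039,0,0.01],[0,0,0]],
    [[0.043,0,0.01],[0,0,0]],
    [[0.047,0,0.01],[0,0,0]],
    [[0.051,0,0.01],[0,0,0]],
    [[0.055,0,0.01],[0,0,0]],
    [[0.059,0,0.01],[0,0,0]],
    [[0.063,0,0.01],[0,0,0]],
    [[0.067,0,0.01],[0,0,0]],
    [[0.07,0,0.01],[0,0,0]],
    [[0.07,0,0.01],[0,0,0]]
  ]
}}

```text
t: 20.55
tool_pos: [0.4331, -0.0608, -0.0069]
eef_rot: [[0.993, 0.117, 0.001], [0.117, -0.993, -0.0], [0.001, 0.0, -1.0]]
contact_force: [-0.5, 0.2, -0.5]
width: 0.0256
```

Run:
```python
from h import *
a=cv2.cvtColor(vision.camera("wrist"),cv2.COLOR_RGB2BGR)
cv2.imwrite(f"pics/w15.png",cv2.resize(a,None,fx=1.5,fy=1.5))
```

```text
(no output)
```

View pics/w15.png

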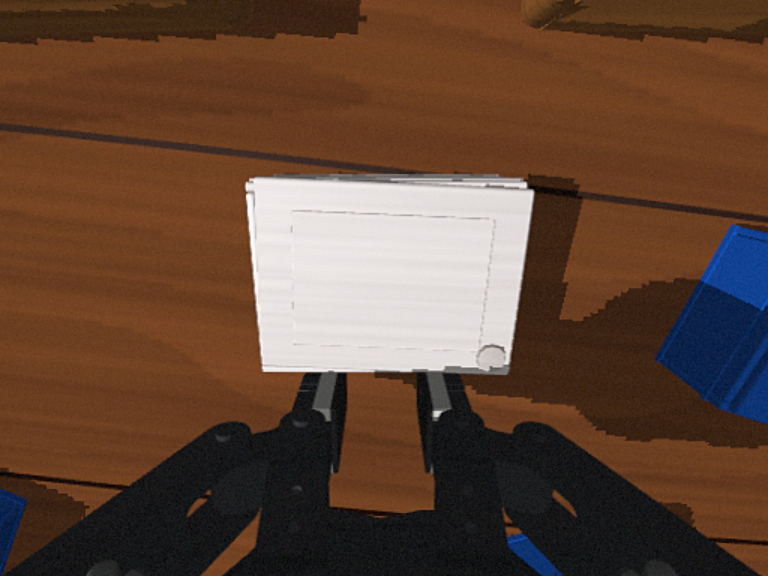

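{"fn": "arm_command", "kwargs": {
  "motion": [
    [[-0.01,0,0],[0,0,0]],
    [[-0.025,0,-0.02],[0,0,0]],
    [[-0.03,0,-0.07],[0,0,0]],
    [[-0.03,0,-0.12],[0,0,0]],
    [[-0.02,0,-0.17],[0,0,0]],
    [[-0.01,0,-0.21],[0,0,0]],
    [[-0.0,0,-0.22],[0,0,0]],
    [[0.0,0,-0.22],[0,0,0]],
    [[0.0,0,-0.22],[0,0,0]]
  ]
}}

```text
t: 21.72
tool_pos: [0.4309, -0.0603, 0.2112]
eef_rot: [[0.993, 0.117, -0.004], [0.117, -0.993, 0.001], [-0.003, -0.002, -1.0]]
contact_force: [-0.2, -0.3, -0.0]
width: 0.0257
```

Run:
```python
from h import *
a=cv2.cvtColor(vision.camera("wrist"),cv2.COLOR_RGB2BGR)
cv2.imwrite(f"pics/w16.png",cv2.resize(a,None,fx=1.5,fy=1.5))
cv2.imwrite(f"pics/w16c.png",cv2.resize(a[100:200,190:310],None,fx=6,fy=6,interpolation=cv2.INTER_CUBIC))
```

```text
(no output)
```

View pics/w16.png

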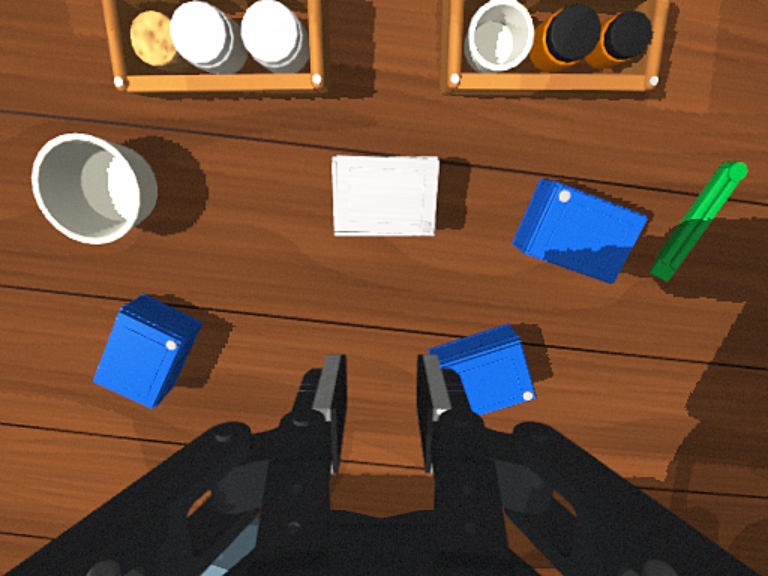

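View pics/w16c.png

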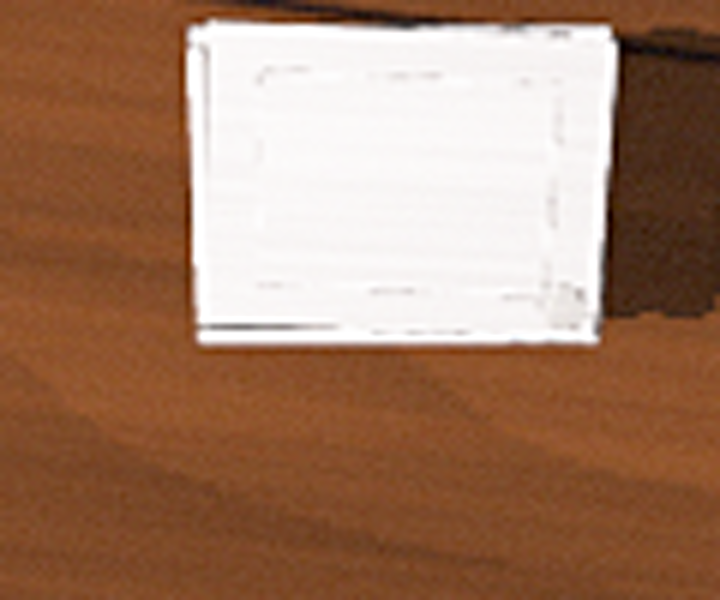

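Run:
```python
from h import *
i=vision.camera_info("wrist");s=bot.observe()
S=cast(i,np.array([(120,82),(317,79),(455,79),(654,82)])/1.5,.048)
a=ang(S[0]+S[1]-S[2]-S[3])-np.pi/2
ux=np.array([np.cos(a),np.sin(a)]);uy=np.array([-ux[1],ux[0]]);m=S.mean(0)-.005*ux
print("rack",a,m,(S-m)@uy)
f=lambda p:np.array(p)/6+[190,100]
B=cast(i,f([(188,30),(198,344),(598,344)]),.038);C=cast(i,f([(210,20),(616,28),(600,325)]),.042)
for P in (B,C,s['tool_pos'][None,:2]): print(np.c_[(P-m)@ux,(P-m)@uy])
print("body",ang(B[0]-B[1])-a,ang(B[1]-B[2])-np.pi/2-a,"lid",ang(C[0]-C[1])-np.pi/2-a,ang(C[1]-C[2])-a,"tool",ang(s['eef_rot'][:2,0])-a)
```

```text
rack 0.11675782910233545 [ 0.55173452 -0.04873994] [ 0.1872584   0.04822224 -0.04763188 -0.18784876]
[[-0.04753775  0.04059642]
 [-0.10724944  0.04062705]
 [-0.10721193 -0.03856238]]
[[-0.04568167  0.03601652]
 [-0.04708518 -0.03924911]
 [-0.10268311 -0.03832794]]
[[-0.12135523  0.00258235]]
body -0.0005129157388462924 0.0004736276448076282 lid -0.018645297720189635 -0.016566881412313023 tool -0.00010995228102303467
```

{"fn": "arm_command", "kwargs": {
  "motion": [
    [[-0.015,0,0.04],[0,0,0]],
    [[-0.025,0,0.09],[0,0,0]],
    [[-0.03,0,0.14],[0,0,0]],
    [[-0.03,0,0.18],[0,0,0]],
    [[-0.03,0,0.21],[0,0,0]],
    [[-0.026,0,0.22],[0,0,0]],
    [[-0.014,0,0.22],[0,0,0]],
    [[-0.004,0,0.22],[0,0,0]],
    [[0.0,0,0.22],[0,0,0]],
    [[0.005,0,0.22],[0,0,0]],
    [[0.01,0,0.22],[0,0,0]],
    [[0.015,0,0.22],[0,0,0]],
    [[0.02,0,0.22],[0,0,0]],
    [[0.025,0,0.22],[0,0,0]],
    [[0.03,0,0.22],[0,0,0]],
    [[0.035,0,0.22],[0,0,0]],
    [[0.04,0,0.22],[0,0,0]],
    [[0.045,0,0.22],[0,0,0]],
    [[0.05,0,0.22],[0,0,0]],
    [[0.05,0,0.22],[0,0,0]]
  ]
}}

```text
t: 24.28
tool_pos: [0.4834, -0.055, -0.0069]
eef_rot: [[0.993, 0.116, 0.002], [0.116, -0.993, -0.0], [0.002, 0.001, -1.0]]
contact_force: [-0.2, -0.2, -0.4]
width: 0.0258
```

Run:
```python
from h import *
a=cv2.cvtColor(vision.camera("wrist"),cv2.COLOR_RGB2BGR)
cv2.imwrite(f"pics/w17.png",cv2.resize(a,None,fx=1.5,fy=1.5))
```

```text
(no output)
```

View pics/w17.png

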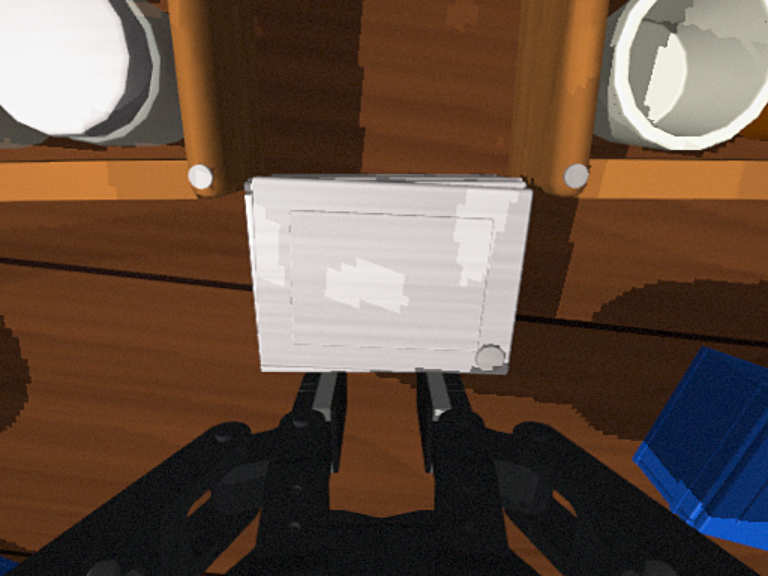

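{"fn": "arm_command", "kwargs": {
  "motion": [
    [[0.004,0,0],[0,0,0]],
    [[0.008,0,0],[0,0,0]],
    [[0.012,0,0],[0,0,0]],
    [[0.016,0,0],[0,0,0]],
    [[0.02,0,0],[0,0,0]],
    [[0.024,0,0],[0,0,0]],
    [[0.028,0,0],[0,0,0]],
    [[0.032,0,0],[0,0,0]],
    [[0.036,0,0],[0,0,0]],
    [[0.04,0,0],[0,0,0]]
  ]
}}

```text
t: 25.58
tool_pos: [0.5221, -0.0502, -0.007]
eef_rot: [[0.993, 0.116, 0.0], [0.116, -0.993, 0.0], [0.0, 0.0, -1.0]]
contact_force: [-2.3, -0.4, 1.0]
width: 0.0261
```

Run:
```python
from h import *
a=cv2.cvtColor(vision.camera("wrist"),cv2.COLOR_RGB2BGR)
cv2.imwrite(f"pics/w18.png",cv2.resize(a,None,fx=1.5,fy=1.5))
```

```text
(no output)
```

View pics/w18.png

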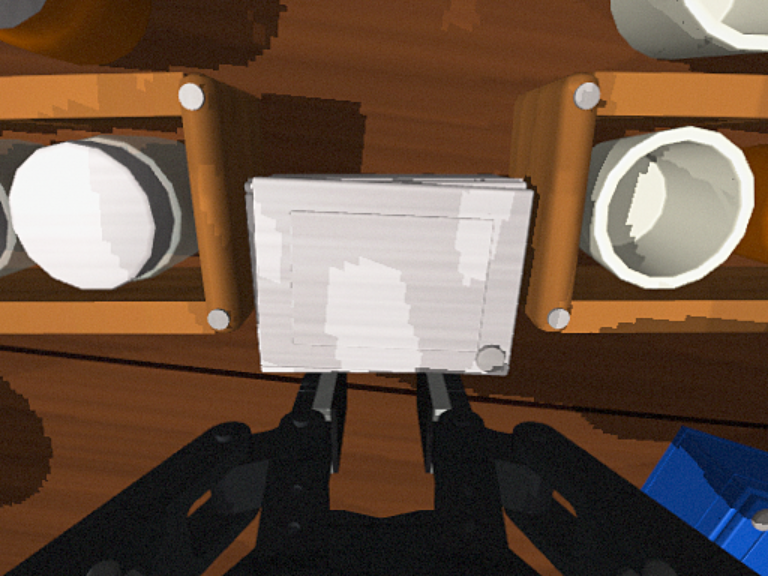

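{"fn": "arm_command", "kwargs": {
  "motion": [
    [[-0.003,0,0],[0,0,0]],
    [[-0.004,0,-0.004],[0,0,0]],
    [[-0.003,0,-0.007],[0,0,0]],
    [[0.0,0,-0.007],[0,0,0]],
    [[0.004,0,-0.007],[0,0,0]],
    [[0.008,0,-0.007],[0,0,0]],
    [[0.012,0,-0.007],[0,0,0]],
    [[0.016,0,-0.007],[0,0,0]],
    [[0.02,0,-0.007],[0,0,0]],
    [[0.024,0,-0.007],[0,0,0]],
    [[0.028,0,-0.007],[0,0,0]],
    [[0.032,0,-0.007],[0,0,0]],
    [[0.036,0,-0.007],[0,0,0]],
    [[0.04,0,-0.007],[0,0,0]]
  ]
}}

```text
t: 27.38
tool_pos: [0.5618, -0.0455, -0.0]
eef_rot: [[0.993, 0.116, 0.0], [0.116, -0.993, 0.0], [0.0, -0.0, -1.0]]
contact_force: [-1.3, -0.2, -0.4]
width: 0.0259
```

Run:
```python
from h import *
a=cv2.cvtColor(vision.camera("wrist"),cv2.COLOR_RGB2BGR)
cv2.imwrite(f"pics/w19.png",cv2.resize(a,None,fx=1.5,fy=1.5))
a=cv2.cvtColor(vision.camera("side"),cv2.COLOR_RGB2BGR)[130:210,210:310]
cv2.imwrite("pics/s19.png",cv2.resize(a,None,fx=7,fy=7,interpolation=cv2.INTER_CUBIC))
```

View pics/w19.png

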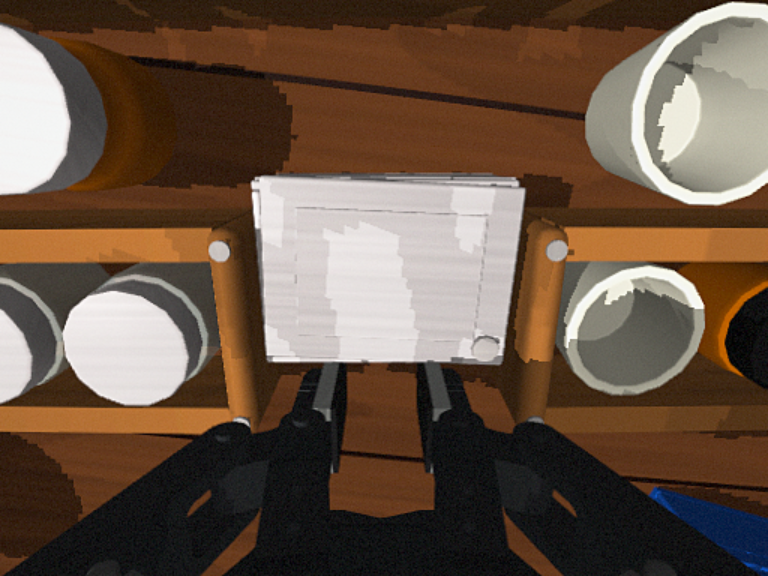

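View pics/s19.png

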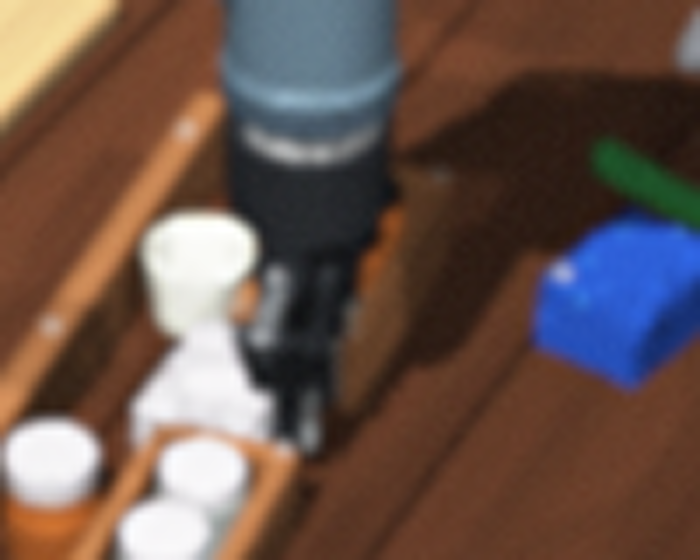

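{"fn": "arm_command", "kwargs": {
  "motion": [
    [[0.004,0,0],[0,0,0]],
    [[0.008,0,0],[0,0,0]],
    [[0.012,0,0],[0,0,0]],
    [[0.016,0,0],[0,0,0]],
    [[0.02,0,0],[0,0,0]],
    [[0.024,0,0],[0,0,0]],
    [[0.028,0,0],[0,0,0]],
    [[0.032,0,0],[0,0,0]],
    [[0.036,0,0],[0,0,0]],
    [[0.04,0,0],[0,0,0]],
    [[0.044,0,0],[0,0,0]],
    [[0.044,0,0],[0,0,0]]
  ]
}}

```text
t: 28.98
tool_pos: [0.6064, -0.0405, -0.0001]
eef_rot: [[0.993, 0.116, 0.002], [0.116, -0.993, -0.0], [0.002, 0.0, -1.0]]
contact_force: [-0.2, -0.4, 0.7]
width: 0.0256
```

Run:
```python
from h import *
a=cv2.cvtColor(vision.camera("wrist"),cv2.COLOR_RGB2BGR)
cv2.imwrite(f"pics/w20.png",cv2.resize(a,None,fx=1.5,fy=1.5))
```

```text
(no output)
```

View pics/w20.png

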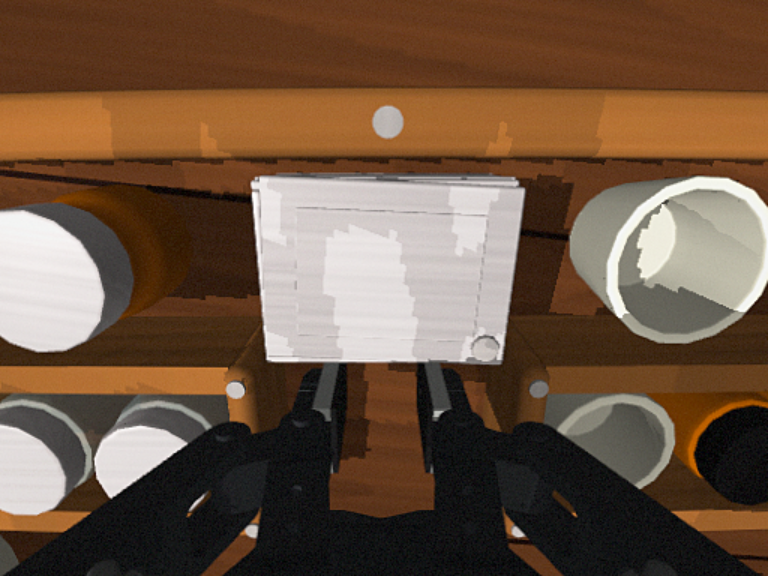

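{"fn": "arm_command", "kwargs": {
  "motion": [
    [[0.003,0,0],[0,0,0]],
    [[0.005,0,0],[0,0,0]],
    [[0.006,0,0],[0,0,0]],
    [[0.0065,0,0],[0,0,0]],
    [[0.0065,0,0],[0,0,0]]
  ]
}}

```text
t: 29.65
tool_pos: [0.6115, -0.0397, -0.0001]
eef_rot: [[0.993, 0.116, -0.0], [0.116, -0.993, 0.0], [-0.0, -0.0, -1.0]]
contact_force: [-2.8, -0.3, 1.3]
width: 0.0258
```

{"fn": "arm_command", "kwargs": {
  "motion": [
    [[0.001,0,0],[0,0,0]],
    [[0.0015,0,0],[0,0,0]],
    [[0.0015,0,0],[0,0,0]]
  ]
}}

```text
t: 30.02
tool_pos: [0.6126, -0.0397, -0.0001]
eef_rot: [[0.993, 0.117, -0.001], [0.117, -0.993, -0.0], [-0.001, -0.0, -1.0]]
contact_force: [-5.5, -1.3, 2.8]
width: 0.0257
```

Run:
```python
from h import *
a=cv2.cvtColor(vision.camera("wrist"),cv2.COLOR_RGB2BGR)
cv2.imwrite(f"pics/w21.png",cv2.resize(a,None,fx=1.5,fy=1.5))
```

```text
(no output)
```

View pics/w21.png

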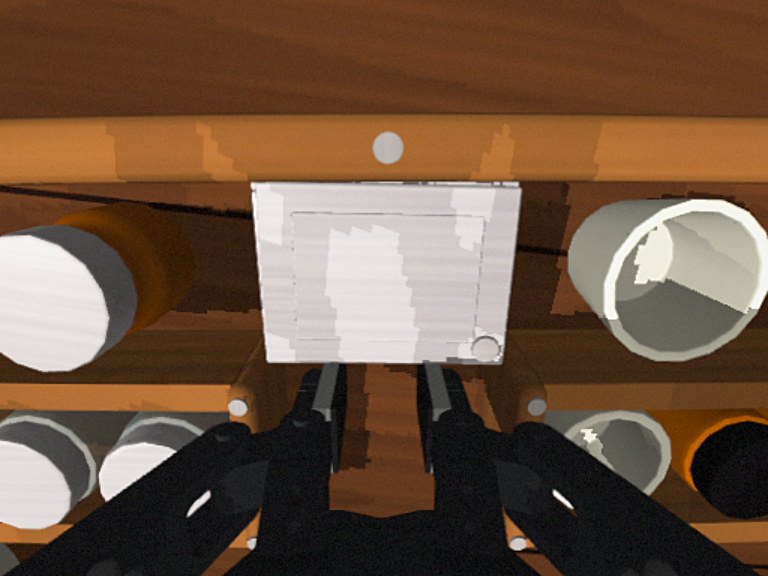

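Force has risen to 5.5 N, and in the picture the tin's far edge (row ~183) meets the batten's face. I'll back off straight, rise and check.

{"fn": "arm_command", "kwargs": {
  "motion": [
    [[-0.004,0,0],[0,0,0]],
    [[-0.015,0,0],[0,0,0]],
    [[-0.025,0,-0.02],[0,0,0]],
    [[-0.03,0,-0.07],[0,0,0]],
    [[-0.04,0,-0.12],[0,0,0]],
    [[-0.05,0,-0.17],[0,0,0]],
    [[-0.05,0,-0.19],[0,0,0]],
    [[-0.05,0,-0.19],[0,0,0]],
    [[-0.05,0,-0.19],[0,0,0]]
  ]
}}

```text
t: 31.2
tool_pos: [0.5627, -0.0452, 0.1887]
eef_rot: [[0.993, 0.116, -0.002], [0.116, -0.993, 0.001], [-0.002, -0.001, -1.0]]
contact_force: [-0.3, 0.0, -0.9]
width: 0.0256
```

Run:
```python
from h import *
a=cv2.cvtColor(vision.camera("wrist"),cv2.COLOR_RGB2BGR)
cv2.imwrite(f"pics/w22.png",cv2.resize(a,None,fx=1.5,fy=1.5))
cv2.imwrite(f"pics/w22c.png",cv2.resize(a[75:195,190:320],None,fx=5,fy=5,interpolation=cv2.INTER_CUBIC))
```

```text
(no output)
```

View pics/w22.png

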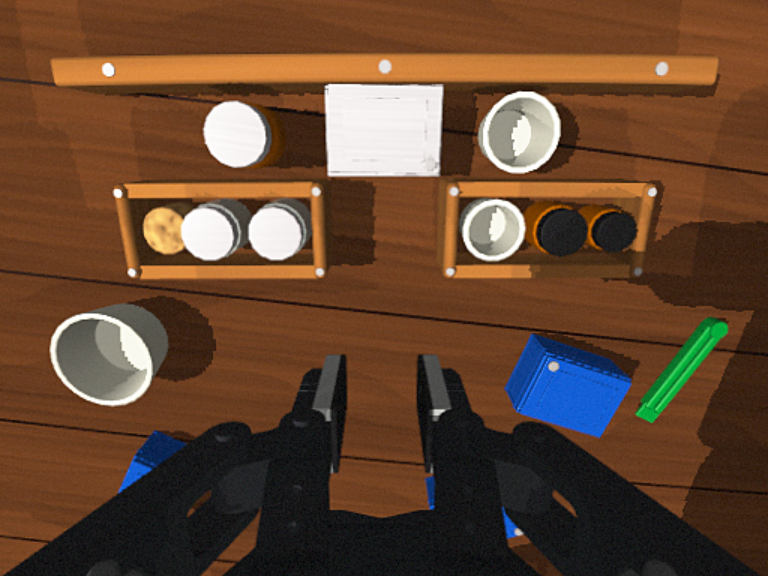

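View pics/w22c.png

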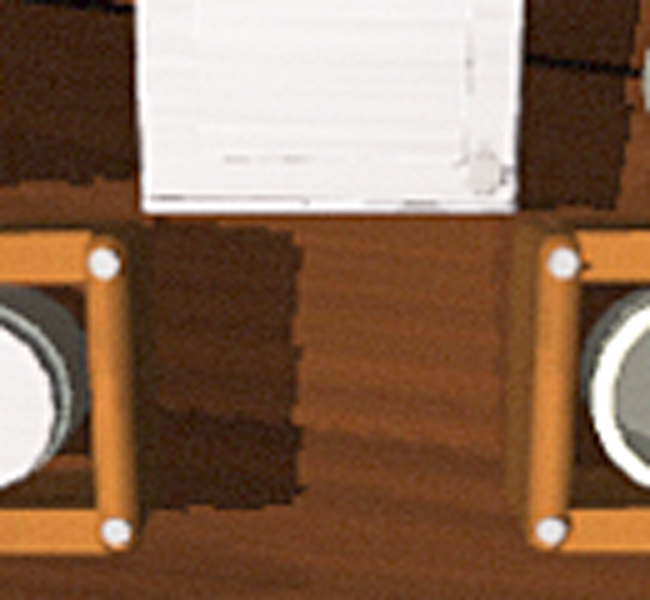

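Run:
```python
from h import *
i=vision.camera_info("wrist")
S=cast(i,np.array([(133,272),(320,272),(450,272),(638,272)])/1.5,.048);F=cast(i,np.array([(118,192),(316,191),(454,191),(652,191)])/1.5,.048)
w=(S[0]+S[1]-S[2]-S[3]);a=ang(w)-np.pi/2
ux=np.array([np.cos(a),np.sin(a)]);uy=np.array([-ux[1],ux[0]]);m=(S.mean(0)+F.mean(0))/2-.035*ux
B=cast(i,np.array([(144,213),(517,213)])/5+[190,75],.038);L=cast(i,np.array([(326,86),(442,86)])/1.5,.042)
bt=cast(i,np.array([(325,85),(443,84),(60,86),(715,84)])/1.5,.048)
scr=cast(i,np.array([(109,69),(385,66),(662,68)])/1.5,.048)
for P in (B,L,bt,scr): print(np.c_[(P-m)@ux,(P-m)@uy])
print("body",ang(B[0]-B[1])-np.pi/2-a,"lid",ang(L[0]-L[1])-np.pi/2-a,"bat",ang(scr[0]-scr[2])-np.pi/2-a)
a=cv2.cvtColor(vision.camera("wrist"),cv2.COLOR_RGB2BGR)
cv2.imwrite(f"pics/w22d.png",cv2.resize(a[30:130,200:310],None,fx=6,fy=6,interpolation=cv2.INTER_CUBIC))
```

```text
[[ 0.07330877  0.04035013]
 [ 0.07328605 -0.03905036]]
[[ 0.13189455  0.03925884]
 [ 0.1318542  -0.03754297]]
[[ 0.13174392  0.03918228]
 [ 0.13230234 -0.03738724]
 [ 0.13329905  0.21457353]
 [ 0.13438697 -0.21700001]]
[[ 0.14286966  0.17964347]
 [ 0.14291735  0.00025442]
 [ 0.1432979  -0.17952255]]
body -0.0002861508042562022 lid -0.000525362160174847 bat 0.0011923210890547598
```

View pics/w22d.png

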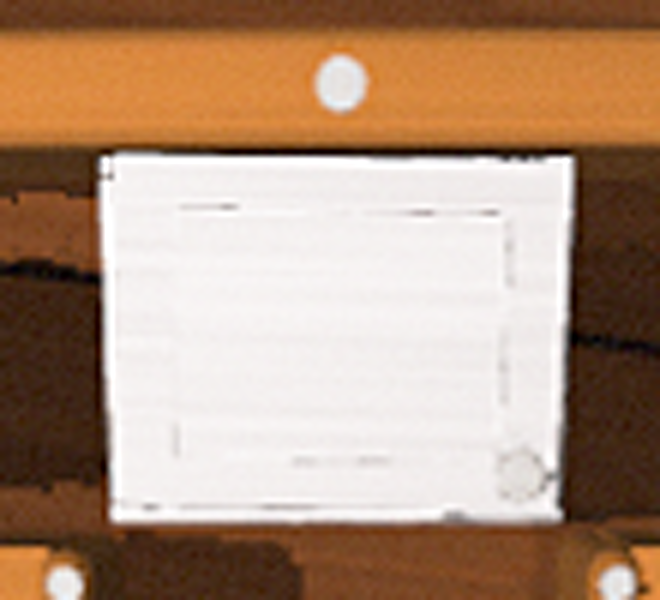

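The tin measures x = 0.103 m, y = 0.001 m and angle ≈ 0, with the lid square. The neighbouring objects look undisturbed and the gripper is clear. Handing in.

Run:
```python
from workcell import ticket,bot
print(bot.observe()['t'],bot.observe()['contact_force']);print(ticket.hand_in())
```

```text
31.3 [ 0.20995795 -1.20635214  0.37038399]
the job is handed in; nothing more can be done
None
```

The lid is shut and the tin stands against the batten behind the trays, never gripped or lifted. I handed it in at 31.3 s, and the hand-in gives no verdict.

**What I did:** I swung the lid shut from the right, centred the tin with a push from the left, and squared it with two part-open fingertips. I then pushed it straight through the gap until the force rose to about 5.5 N at the batten, backed off and rose clear.

**Last checks (wrist camera, rack frame):**

| Measure | Seen | Allowed |
|---|---|---|
| Tin centre, x | about 0.103 m | 0.100 to 0.108 m |
| Tin centre, y | about +0.001 m | ±0.015 m |
| Tin angle to rack | about 0 rad | 0.10 rad |
| Lid angle | about 0 rad | 0.12 rad |

- **Lid while still in front:** it read about 0.02 rad open with the tin's centre about 77 mm in front of the trays, so the on-the-way condition looked met.
- **Other things:** in the last picture the ramekin, clip, jar and cup looked undisturbed. I only looked and did not measure them. The spoon and brush were outside that view.

**What disagreed:**
- **Fingertip height:** the real fingertips sat about 22 to 28 mm above the reported TCP. The first lid push therefore passed over the lid, and I worked with a correspondingly lower TCP after that.
- **Lid reopened once:** the push from the left was too high and opened the lid again by about 0.1 rad. I shut it again before going in.
- **Camera offset:** the top and wrist cameras differed by about 3 mm. I used positions measured relative to the rack.

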